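# Blow-dry the washed filter and cups on the drying stand

## Task

Stand all the washed pieces that are there (filter cylinder, beaker, tumbler, ramekin) upright on the slotted deck of the drying stand and let go of them, then flip the fan switch fully on and press the spring pedal right down to its stop and hold it there for five seconds to blast them dry. Let the pedal come up, flip the switch fully off again with the pieces still on the deck, and only then move them all into the wooden tray, standing upright on its floor. Leave the saucer, the spoon and the hand vacuum where they are.

Things in the scene. Friction and masses are not known exactly. Their poses are not given: they have to be found in the camera images.
- filter: Dishwasher filter cylinder of grey plastic with a row of dark vertical slots round its upper part, 54 mm in diameter, 52 mm tall, 70 g (mass may differ by a third); straight-sided and round, open at the top. Starts upright on the worktop; may be absent (None), two or three of the four washed pieces are there. Origin at the centre of its underside, z axis up towards its mouth.
- beaker: White plastic beaker with two thin grey bands, 56 mm in diameter, 50 mm tall, 60 g (mass may differ by a third); straight-sided and round, open at the top. Starts upright on the worktop; may be absent (None), two or three of the four washed pieces are there. Origin at the centre of its underside, z axis up towards its mouth.
- tumbler: Plain steel tumbler, 50 mm in diameter, 46 mm tall, 90 g (mass may differ by a third); straight-sided and round, open at the top. Starts upright on the worktop; may be absent (None), two or three of the four washed pieces are there. Origin at the centre of its underside, z axis up towards its mouth.
- ramekin: Low white porcelain ramekin, 60 mm in diameter, 40 mm tall, 160 g (mass may differ by a third); straight-sided and round, open at the top. Starts upright on the worktop; may be absent (None), two or three of the four washed pieces are there. Origin at the centre of its underside, z axis up towards its mouth.
- stand: Fixed white drying stand, base 150 (x) by 410 (y) by 45 mm high. Origin under the base's middle (base x -80..70 mm), x away from the robot, y left, yaw varies. Right 300 mm of its top: the deck; left 110 mm: switch on top, pedal in front. Behind the deck (x 70..110 mm) an air duct, 300 mm long, 85 mm high, with a grey shutter on its face (from x = 66) that slides up 17 mm as the pedal goes down.
- deck (a point): Centre of the flat slotted deck of the stand, on its surface, 45 mm above the worktop; axes as the stand's. The deck measures 150 mm (x) by 300 mm (y), without a rim.
- switch (a joint): Fan toggle switch on the left end of the stand: lever on a 25 mm high block (70 by 50 mm). 0 = off, leaning 0.5 rad towards the pedal side (stand's -x); 1.0 = on, leaning 0.5 rad the other way (+x). It stays where left (friction, about 1 N at the tip); stops at 0 and 1.0. May start up to 0.1 from off.
- switch_tip (a point): Centre of the 26 mm ball at the end of the switch lever; moves with it. The lever is a 10 mm rod, 70 mm from pivot to ball centre; the pivot is 67 mm above the worktop at x = -20, y = +150 mm of the stand, its axis along the stand's y.
- pedal (a joint): Spring pedal before the stand's left end: aluminium plate with rubber tread, 60 mm wide (y), 105 mm long, hinged at x = -87, y = 150, z = 30 mm of the stand, sticking out to its -x. 0 = up, sloping 0.35 rad upwards from the hinge; 0.35 = on its stop, level. Springs up by itself; at 80 mm from the hinge it takes about 3 N to start, 9 N on the stop.
- pedal_pad (a point): Point on the top of the pedal, 80 mm from its hinge, where to press; moves with the pedal (its top there is about 62 mm above the worktop when up and 35 mm on the stop).
- tray: Fixed wooden storage tray, 160 mm (x) by 320 mm (y), rim 14 mm high and 5 mm thick. Origin at the centre of its underside; yaw varies.
- tray_in (a point): Centre of the tray's inner floor, 5 mm above the worktop; axes as the tray's. The floor inside measures 150 by 310 mm.
- saucer: Porcelain saucer, 136 mm across, 18 mm high; bystander. Origin at the centre of its underside.
- spoon: Steel tablespoon, 190 mm long, lying on the worktop; bystander.
- handvac: Grey handheld crumb vacuum, about 290 mm long and 115 mm high; bystander. Its own slide button is not part of the job.

How it is judged:
On the way, in this order (a step that is already met when the one before it is completed fails the run):
1. every piece that is there stands upright on the deck, let go, with the switch still off (x of filter in the frame of deck between -0.07 and 0.07 m and y of filter in the frame of deck between -0.145 and 0.145 m and z of filter in the frame of deck between -0.006 and 0.006 m and angle between each of filter, beaker, tumbler, ramekin's own z axis and vertical below 0.2 rad and x of beaker in the frame of deck between -0.07 and 0.07 m and y of beaker in the frame of deck between -0.145 and 0.145 m and z of beaker in the frame of deck between -0.006 and 0.006 m and x of tumbler in the frame of deck between -0.07 and 0.07 m and y of tumbler in the frame of deck between -0.145 and 0.145 m and z of tumbler in the frame of deck between -0.006 and 0.006 m and x of ramekin in the frame of deck between -0.07 and 0.07 m and y of ramekin in the frame of deck between -0.145 and 0.145 m and z of ramekin in the frame of deck between -0.006 and 0.006 m and contact force between each of filter, beaker, tumbler, ramekin and the fingers below 0.2 N and value of joint switch below 0.15 rad), for 0.2 s.
2. the fan switch is on, the pieces on the deck (x of filter in the frame of deck between -0.07 and 0.07 m and y of filter in the frame of deck between -0.145 and 0.145 m and z of filter in the frame of deck between -0.006 and 0.006 m and angle between each of filter, beaker, tumbler, ramekin's own z axis and vertical below 0.2 rad and x of beaker in the frame of deck between -0.07 and 0.07 m and y of beaker in the frame of deck between -0.145 and 0.145 m and z of beaker in the frame of deck between -0.006 and 0.006 m and x of tumbler in the frame of deck between -0.07 and 0.07 m and y of tumbler in the frame of deck between -0.145 and 0.145 m and z of tumbler in the frame of deck between -0.006 and 0.006 m and x of ramekin in the frame of deck between -0.07 and 0.07 m and y of ramekin in the frame of deck between -0.145 and 0.145 m and z of ramekin in the frame of deck between -0.006 and 0.006 m and value of joint switch above 0.85 rad), for 0.2 s.
3. the pedal is held on its stop for four seconds, fan on, pieces on the deck (all of step 2 and value of joint pedal above 0.31 rad), for 4 s.
4. the pedal is up again and the switch off, the pieces still on the deck (x of filter in the frame of deck between -0.07 and 0.07 m and y of filter in the frame of deck between -0.145 and 0.145 m and z of filter in the frame of deck between -0.006 and 0.006 m and angle between each of filter, beaker, tumbler, ramekin's own z axis and vertical below 0.2 rad and x of beaker in the frame of deck between -0.07 and 0.07 m and y of beaker in the frame of deck between -0.145 and 0.145 m and z of beaker in the frame of deck between -0.006 and 0.006 m and x of tumbler in the frame of deck between -0.07 and 0.07 m and y of tumbler in the frame of deck between -0.145 and 0.145 m and z of tumbler in the frame of deck between -0.006 and 0.006 m and x of ramekin in the frame of deck between -0.07 and 0.07 m and y of ramekin in the frame of deck between -0.145 and 0.145 m and z of ramekin in the frame of deck between -0.006 and 0.006 m and value of joint switch below 0.15 rad and value of joint pedal below 0.06 rad), for 0.2 s.
At the end, for the whole second after the job is handed in: Every piece that is there stands upright (within 0.2 rad) at rest on the floor of the wooden tray (underside within 6 mm of the floor, centre within 70 mm by 150 mm of the tray's centre), the switch is off (below 0.15 rad) and the pedal is up (below 0.06 rad) (x of filter in the frame of tray_in between -0.07 and 0.07 m and y of filter in the frame of tray_in between -0.15 and 0.15 m and z of filter in the frame of tray_in between -0.006 and 0.006 m and angle between each of filter, beaker, tumbler, ramekin's own z axis and vertical below 0.2 rad and linear speed of each of filter, beaker, tumbler, ramekin below 0.03 m/s and x of beaker in the frame of tray_in between -0.07 and 0.07 m and y of beaker in the frame of tray_in between -0.15 and 0.15 m and z of beaker in the frame of tray_in between -0.006 and 0.006 m and x of tumbler in the frame of tray_in between -0.07 and 0.07 m and y of tumbler in the frame of tray_in between -0.15 and 0.15 m and z of tumbler in the frame of tray_in between -0.006 and 0.006 m and x of ramekin in the frame of tray_in between -0.07 and 0.07 m and y of ramekin in the frame of tray_in between -0.15 and 0.15 m and z of ramekin in the frame of tray_in between -0.006 and 0.006 m and value of joint switch below 0.15 rad and value of joint pedal below 0.06 rad); the robot touches nothing.
It fails at once if saucer pushed more than 30 mm from its place (distance of saucer from where it was at the start of the episode above 0.03 m).
It fails at once if spoon pushed more than 30 mm from its place (distance of spoon from where it was at the start of the episode above 0.03 m).
It fails at once if handvac pushed more than 30 mm from its place (distance of handvac from where it was at the start of the episode above 0.03 m).
Of filter, beaker, tumbler, ramekin only 2 to 3 are there at a start; the rules pass over those that are not, and their reading is None.
At some moment in a run one of filter, beaker, tumbler, ramekin may be knocked a few centimetres aside while the robot is not near it.
It also fails if it takes over 210 s, if anything falls off the work surface, if the arm or the gripper's body presses on something with over 40 N, if the wrist force passes 120 N, or if a joint passes its speed limit or range.

## Robot

A 7-joint arm with a two-finger parallel gripper is mounted at the origin on the work surface. World frame = base frame: x ahead of the robot, y to its left, z up, the work surface at z = 0. Lengths are in m, angles in rad, forces in N, time in s.
With the tool pointing down it reaches from about 0.425 to 0.925 m from the base axis. Payload 6.8 kg.
Tool frame: the origin (TCP) lies midway between the tips of the shut fingers; the grasp point (between the pads) lies 19 mm behind it; z points along the fingers, x is the direction in which the jaws open and shut, and the axes are right-handed (so a half turn about z gives the same grasp; the last joint's range is limited). The gripper opens to 85 mm and grips with 20 to 120 N. Pads are 22 mm wide; open, the fingers measure 114 mm over their backs; the gripper's body (76 mm by 85 mm) begins 54 mm behind the grasp point. The pads swing forward as they close: fully open they stand 13 mm farther back than shut.
Start: joints at [-0.108, 0.477, 0.022, 1.555, -0.011, 1.109, -0.083], TCP at [0.675, 0, 0.231] pointing down, gripper open.
Joint ranges: [-2.96, 2.96], [-0.34, 2.1], [-1.41, 1.46], [0.24, 2.44], [-1.37, 4.51], [0.17, 1.92], [-2.96, 2.96]. Speed limits (rad/s): [2.39, 2.39, 3.14, 3.14, 3.14, 3.14, 3.14].

## Interface

Orientations are given as a rotation vector (axis times angle).
In Python, from bench import r gives the robot as it stands. The module is installed in compiled form; this text tells all that it offers.
- The arm moves only by the shell command python3 -m pendant 'ROWS' [OPENING] [FORCE]. ROWS is text: rows parted by semicolons, each of 4 numbers parted by spaces: the shift along the tool's x, y, z in cm, then the turn about the tool's z in degrees. A call has 1 to 8 rows; each row shifts and turns the pose as measured when the row begins, along the tool's axes as they then stand; what a row does not reach is not made up. A row lasts 1/12 s, in which the tool goes at most 41.7 mm and 7.16 degrees, less where a joint would pass 70% of its speed; a pose out of reach is approached as far as the arm can. A call with a gripper value outside its range is refused whole. OPENING is the closure in counts, from 0 (fully open) to 255 (shut), set as the call begins (- or left out, the last holds). The fingers move at their own pace and stop on an object; FORCE is the grip in N (left out, the last holds). Time passes only in rows, so rows that do not move let the fingers close. It gives the time, the measured TCP pose, the force and the opening at its end, in the units of the state.
- r.get_obs(): the state, without advancing time (a new reading comes with each control period).
- r.grab_frame(name): name is "scene" or "side" or "wrist"; returns a dict with "color" (384x512x3 uint8, red, green, blue), "fx", "fy", "cx", "cy" (pixels), "R" (3x3) and "t" (3): a world point X has camera coordinates R X + t; the wrist camera has in their place "hand_eye" (4x4, takes a point from camera to tool coordinates, whose origin is the TCP and whose axes are the tool frame's). Camera axes: x right, y down, z forward; pixel columns grow to the right and rows downward; lengths in m; the calibration is good to about 2 mm. A picture is of the moment at which its call begins: read the wrist's pose just before it. There is no depth.
- r.hand_in(): hands the job in, once; it reports no verdict.
The state is a dict: "clock": time; "joints": joint angles; "qvel": joint speeds; "tau": joint torques, N m; "tcp_pos": TCP position; "orientation": TCP orientation; "contact_force": force on the tool from outside, world axes, zero at the start; "moment": the same for the moment, N m; "grip_width": finger opening in m.
Only numpy, scipy, OpenCV 4.12 (cv2) and the standard library are available. Lean on these libraries where they do the work, as an engineer would, in place of code of your own. Each camera call takes 0.05 s, during which the arm holds its last target.

## Working session

There is one attempt and no reset: what is moved stays moved. The work goes in short steps, Python scripts to look and compute and a shell command to move; the robot and the scene stay as the last step left them, time stands still between calls to the robot, and variables do not carry over. Pictures are saved under pics/ and viewed, and the job is handed in when it is done.

```bash
ls; mkdir -p pics; cat > h.py <<'E'
import numpy as np, cv2
from bench import r
from scipy.spatial.transform import Rotation as Ro
def snap(n,f):
    d=r.grab_frame(n); cv2.imwrite('pics/'+f+'.png',d['color'][:,:,::-1]); return d
E
python3 - <<'E'
from h import *
print(r.get_obs())
for n in ['scene','side','wrist']:
    d=snap(n,n+'0'); print({k:v for k,v in d.items() if k!='color'})
E
```

```text
pics
{'clock': 0.0, 'joints': array([-0.10812483,  0.47779748,  0.02236029,  1.55643988, -0.01148111,
        1.1092945 , -0.08310356]), 'qvel': array([ 1.45420106e-03,  1.90851241e-05,  1.49740898e-04, -1.71943352e-04,
        3.91359662e-04,  2.18035135e-03,  6.54112930e-04]), 'tau': array([-5.45967814e-04, -5.96443820e+01,  1.60769675e+00, -2.81194621e+01,
        1.24063640e-02,  9.39900521e-03,  2.20753498e-05]), 'tcp_pos': array([ 6.74416271e-01, -1.58061363e-05,  2.30332761e-01]), 'orientation': array([ 3.14143063e+00,  5.20740124e-05, -2.83294347e-03]), 'contact_force': array([0.91456672, 0.00591431, 0.47024123]), 'moment': array([-0.01075021, -0.06828406, -0.04978321]), 'grip_width': 0.08540280246721382}
{'fx': 360.93878402696134, 'fy': 360.93878402696134, 'cx': 257.12457814962465, 'cy': 193.71865673431327, 'R': array([[-0.8048312 ,  0.59311719, -0.02141805],
       [ 0.43078122,  0.55896417, -0.70851012],
       [-0.40825761, -0.57945755, -0.70537556]]), 't': array([ 0.4049229 , -0.12915216,  1.57117772])}
{'fx': 416.10813358547375, 'fy': 416.10813358547375, 'cx': 255.82300722717744, 'cy': 190.0644410711841, 'R': array([[ 0.91982307, -0.39214224, -0.01224706],
       [-0.25365855, -0.57059685, -0.78107399],
       [ 0.29930397,  0.72155644, -0.62431837]]), 't': array([-0.46301642,  0.19780212,  1.49051434])}
{'fx': 303.66619797810625, 'fy': 303.66619797810625, 'cx': 253.26952831742167, 'cy': 189.48565763746498, 'hand_eye': array([[ 9.99999165e-01,  1.23648630e-03, -3.76852668e-04,
        -2.47028606e-04],
       [-1.05572747e-03,  9.49468917e-01,  3.13859302e-01,
        -8.03743608e-02],
       [ 7.45892620e-04, -3.13858642e-01,  9.49469429e-01,
        -1.43411057e-01],
       [ 0.00000000e+00,  0.00000000e+00,  0.00000000e+00,
         1.00000000e+00]])}
```

View pics/scene0.png

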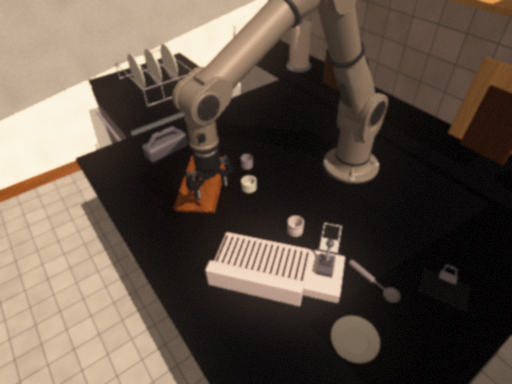

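View pics/side0.png

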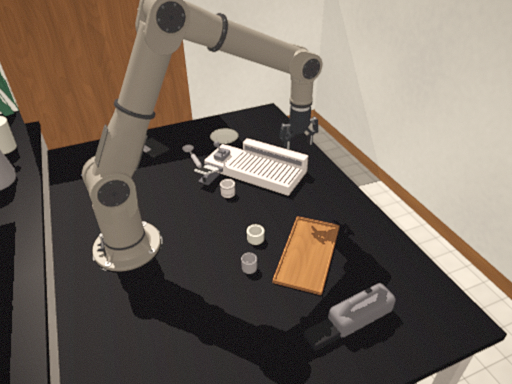

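View pics/wrist0.png

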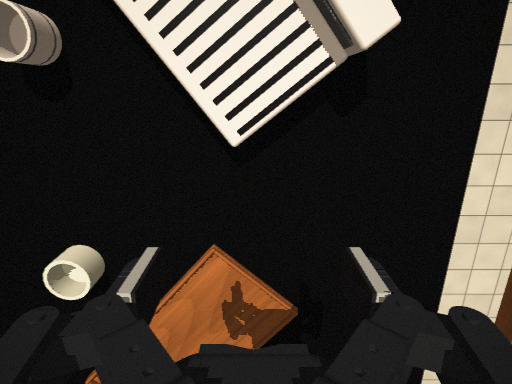

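```bash
python3 - <<'E'
import cv2
a=cv2.imread('pics/side0.png'); cv2.imwrite('pics/c1.png',cv2.resize(a[110:300,180:400],None,fx=3.6,fy=3.1,interpolation=cv2.INTER_CUBIC)[:590,:795])
a=cv2.imread('pics/scene0.png'); cv2.imwrite('pics/c2.png',cv2.resize(a[120:315,170:410],None,fx=3.3,fy=3,interpolation=cv2.INTER_CUBIC)[:590,:795])
E
```

```text
(no output)
```

View pics/c1.png

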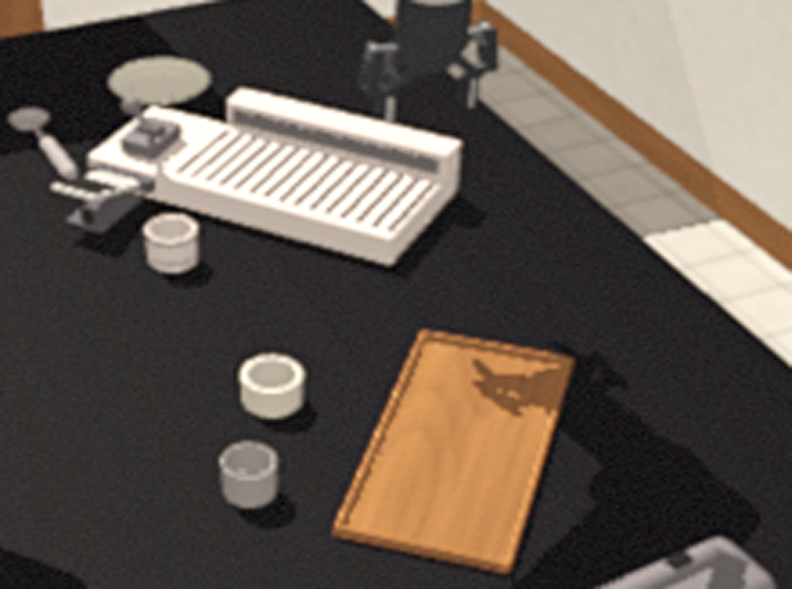

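View pics/c2.png

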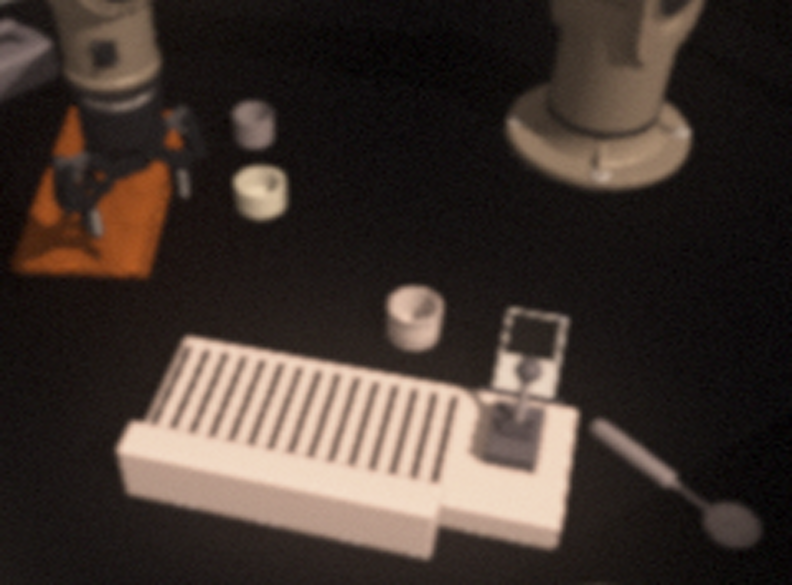

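```bash
cat >> h.py <<'E'
C={}
def cal():
    import pickle,os
    if not os.path.exists('cal.pkl'):
        pickle.dump({n:{k:v for k,v in r.grab_frame(n).items() if k!='color'} for n in ['scene','side']},open('cal.pkl','wb'))
    return pickle.load(open('cal.pkl','rb'))
def ray(c,u,v):
    d=np.array([(u-c['cx'])/c['fx'],(v-c['cy'])/c['fy'],1.]); R=c['R']
    return -R.T@c['t'], R.T@d
def plane(c,u,v,z):
    o,d=ray(c,u,v); return o+d*(z-o[2])/d[2]
def tri(pairs):
    A=np.zeros((3,3));b=np.zeros(3);L=[]
    for c,u,v in pairs:
        o,d=ray(c,u,v); d=d/np.linalg.norm(d); P=np.eye(3)-np.outer(d,d); A+=P;b+=P@o;L.append((o,P))
    x=np.linalg.solve(A,b); return x,[np.linalg.norm(P@(x-o)) for o,P in L]
def wcam(d,o):
    # wrist camera as world->camera from obs
    T=np.eye(4);T[:3,:3]=Ro.from_rotvec(o['orientation']).as_matrix();T[:3,3]=o['tcp_pos']
    M=np.linalg.inv(T@d['hand_eye']); return dict(fx=d['fx'],fy=d['fy'],cx=d['cx'],cy=d['cy'],R=M[:3,:3],t=M[:3,3])
def proj(c,X):
    p=c['R']@X+c['t']; return c['fx']*p[0]/p[2]+c['cx'],c['fy']*p[1]/p[2]+c['cy']
E
python3 - <<'E'
from h import *
c=cal(); S=c['side'];K=c['scene']
s=lambda u,v:(S,180+u/3.6,110+v/3.1)
k=lambda u,v:(K,170+u/3.3,120+v/3)
np.set_printoptions(precision=4,suppress=True)
for n,a,z in [('frontR',(s(390,264),k(185,338)),.045),('frontL',(s(92,160),k(578,408)),.045),('tray far L?',(s(425,330),k(148,275)),.014),
 ('trayfarR',(s(572,355),k(14,271)),.014),('tray nearR',(s(512,570),k(72,108)),.014),
 ('switchball',(s(130,104),k(529,371)),.13),
 ('beakertop',(s(172,229),k(415,302)),.05),('ramtop',(s(272,371),k(261,183)),.04),('tumtop',(s(249,458),k(254,113)),.046),
 ('saucer',(s(160,80),k(0,0)),.015)]:
    print(n,*tri(a),[plane(*q,z) for q in a])
E
```

```text
frontR [0.6455 0.0031 0.0151] [np.float64(0.0016327790663460868), np.float64(0.0016327790663463878)] [array([ 0.6297, -0.0298,  0.045 ]), array([0.6553, 0.0257, 0.045 ])]
frontL [0.4012 0.3393 0.0381] [np.float64(0.006513244243903777), np.float64(0.006513244243903772)] [array([0.4033, 0.3234, 0.045 ]), array([0.3988, 0.3441, 0.045 ])]
tray far L? [ 0.6236 -0.1169  0.0072] [np.float64(0.004868479324955326), np.float64(0.0048684793249553476)] [array([ 0.6242, -0.1254,  0.014 ]), array([ 0.6221, -0.1087,  0.014 ])]
trayfarR [ 0.743  -0.2185  0.0068] [np.float64(0.003580368759972463), np.float64(0.003580368759972638)] [array([ 0.7417, -0.2258,  0.014 ]), array([ 0.742 , -0.2095,  0.014 ])]
tray nearR [ 0.5266 -0.4685  0.0075] [np.float64(0.0033093293784871303), np.float64(0.003309329378487035)] [array([ 0.5266, -0.4739,  0.014 ]), array([ 0.5271, -0.4588,  0.014 ])]
switchball [0.4552 0.3178 0.1278] [np.float64(0.0009852726815169687), np.float64(0.0009852726815170524)] [array([0.455 , 0.3136, 0.13  ]), array([0.4556, 0.3192, 0.13  ])]
beakertop [0.4332 0.1325 0.049 ] [np.float64(0.003636993793085855), np.float64(0.0036369937930858256)] [array([0.4355, 0.1285, 0.05  ]), array([0.4301, 0.1342, 0.05  ])]
ramtop [ 0.4368 -0.1478  0.0381] [np.float64(0.0028296040564045324), np.float64(0.0028296040564046734)] [array([ 0.4384, -0.1512,  0.04  ]), array([ 0.4352, -0.145 ,  0.04  ])]
tumtop [ 0.3626 -0.2675  0.0444] [np.float64(0.003081910961231705), np.float64(0.003081910961231816)] [array([ 0.3647, -0.2706,  0.046 ]), array([ 0.3608, -0.2647,  0.046 ])]
saucer [ 0.5252 -0.1425  0.4073] [np.float64(0.1679243095061782), np.float64(0.16792430950617832)] [array([0.5667, 0.5406, 0.015 ]), array([ 0.4737, -0.7796,  0.015 ])]
```

```bash
cat >> h.py <<'E'
yaw=np.arctan2(.6270,.7790)
SX=np.array([np.cos(yaw),np.sin(yaw)]);SY=np.array([-SX[1],SX[0]]);SO=np.array([.589,.2356])
ty=-0.712
TX=np.array([np.cos(ty),np.sin(ty)]);TY=np.array([-TX[1],TX[0]]);TO=np.array([.5745,-.292])
def stand(x,y): return SO+x*SX+y*SY
def deck(x,y): return stand(x-.005,y-.055)
def tray(x,y): return TO+x*TX+y*TY
def go(xy,z,jaw=None):
    o=r.get_obs(); R=Ro.from_rotvec(o['orientation']).as_matrix(); p=o['tcp_pos']
    d=np.array([xy[0],xy[1],z])-p
    a=np.degrees(np.arctan2(R[1,0],R[0,0]))
    print('t %.2f tcp %s yaw %.1f grip %.4f F %s'%(o['clock'],p.round(4),a,o['grip_width'],o['contact_force'].round(1)))
    print('target',np.round(xy,4),z,'tool shift cm now',(R.T@d*100).round(2))
    if jaw is not None:
        t=-(jaw-a); t=(t+90)%180-90; print('turn',round(t,1))
        R2=R@Ro.from_euler('z',t,degrees=True).as_matrix(); print('shift after turn',(R2.T@d*100).round(2))
E
python3 - <<'E'
from h import *
print(np.degrees(yaw)); go([.433,.1325],.15,np.degrees(yaw))
E
```

```text
38.829824904970394
t 0.25 tcp [ 0.6747 -0.      0.2308] yaw -0.0 grip 0.0852 F [-0.   0.  -0.6]
target [0.433  0.1325] 0.15 tool shift cm now [-24.17 -13.25   8.1 ]
turn -38.8
shift after turn [-10.52 -25.48   8.1 ]
```

```bash
python3 -m pendant '0 0 0 -6.5;0 0 0 -6.5;0 0 0 -6.5;0 0 0 -6.5;0 0 0 -6.5;0 0 0 -6.5' 0; python3 -c "
from h import *
go([.433,.1325],.15,np.degrees(yaw))"
```

```text
clock: 0.75
tcp_pos: [0.674, 0.0003, 0.2296]
orientation: [-2.946, -1.091, 0.005]
contact_force: [-0.2, -0.1, 0.3]
grip_width: 0.0852
t 0.75 tcp [6.740e-01 3.000e-04 2.296e-01] yaw 40.6 grip 0.0852 F [-0.2 -0.1  0.3]
target [0.433  0.1325] 0.15 tool shift cm now [ -9.66 -25.72   8.02]
turn 1.8
shift after turn [-10.46 -25.4    8.02]
```

```bash
python3 -m pendant '-1.3 -3.2 0.5 1.8;-1.3 -3.2 0.5 0;-1.3 -3.2 0.5 0;-1.3 -3.2 1 0;-1.3 -3.2 1 0;-1.3 -3.2 1 0;-1.3 -3.2 1.5 0;-1.3 -3.2 2 0' 0; python3 -c "
from h import *
go([.433,.1325],.15,np.degrees(yaw))
snap('wrist','w1')"
```

```text
clock: 1.42
tcp_pos: [0.4306, 0.1315, 0.1487]
orientation: [2.962, 1.035, 0.014]
contact_force: [0.6, 0.3, -1.0]
grip_width: 0.0853
t 1.42 tcp [0.4306 0.1315 0.1487] yaw 38.5 grip 0.0853 F [ 0.6  0.3 -1. ]
target [0.433  0.1325] 0.15 tool shift cm now [ 0.25  0.08 -0.13]
turn -0.3
shift after turn [ 0.25  0.08 -0.13]
```

View pics/w1.png

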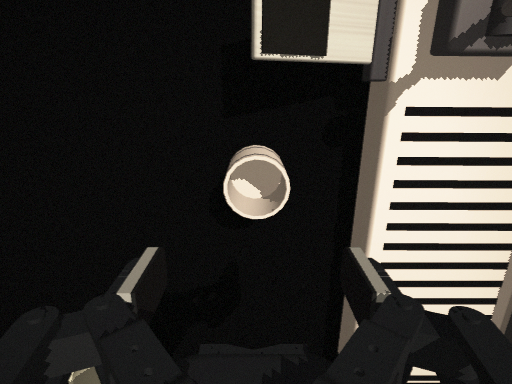

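```bash
python3 -c "
from h import *
o=r.get_obs(); d=r.grab_frame('wrist'); c=wcam(d,o)
print(plane(c,257,186,.05)); 
for p in [(.433,.1325,.05),(.433,.1325,0)]: print(proj(c,np.array(p)))
for u,v in [(387,130),(366,300)]:
  q=plane(c,u,v,.045)[:2]-SO; print(q@SX,q@SY)
g=cv2.cvtColor(d['color'],cv2.COLOR_RGB2GRAY)[130:240,200:310]
_,m=cv2.threshold(g,60,255,0); cs,_=cv2.findContours(m,0,2)
for k in cs:
  if len(k)>30: print(cv2.boundingRect(k),cv2.fitEllipse(k))
"
```

```text
[0.41996197 0.13880712 0.05      ]
(np.float64(264.35212915718245), np.float64(200.9791280203149))
(np.float64(262.8350624666321), np.float64(183.27002109900874))
-0.09016013121443237 0.07562225704298377
-0.08769177060450475 -0.08485122779059813
(32, 24, 68, 76) ((64.54875183105469, 62.862030029296875), (65.64472961425781, 76.16361236572266), 174.52947998046875)
```

```bash
python3 -m pendant '0 0 0 0;0 0 0 0;0 0 0 0' 0; python3 -c "
from h import *
o=r.get_obs(); d=snap('wrist','w2'); c=wcam(d,o); print(o['tcp_pos'],o['orientation'],abs(o['qvel']).max())
g=cv2.cvtColor(d['color'],cv2.COLOR_RGB2GRAY)[130:240,200:310]
_,m=cv2.threshold(g,60,255,0); cs,_=cv2.findContours(m,0,2)
for k in cs:
  if len(k)>30: print(cv2.boundingRect(k))
d=snap('scene','s2');snap('side','d2')
a=cv2.imread('pics/w2.png');cv2.imwrite('pics/w2c.png',cv2.resize(a[0:256,200:512],None,fx=2.5,fy=2.3))
a=cv2.imread('pics/s2.png');b=cv2.imread('pics/d2.png')
cv2.imwrite('pics/z.png',np.hstack([cv2.resize(a[195:265,260:330],None,fx=5.5,fy=5.5,interpolation=2),cv2.resize(b[155:225,195:265],None,fx=5.5,fy=5.5,interpolation=2)]))
"
```

```text
clock: 1.77
tcp_pos: [0.4249, 0.1322, 0.146]
orientation: [2.958, 1.047, -0.001]
contact_force: [-0.8, -0.0, -0.9]
grip_width: 0.0857
[0.42491686 0.13219315 0.14599141] [ 2.95770426e+00  1.04737614e+00 -1.30344484e-03] 0.012466001062433476
(29, 20, 68, 76)
```

View pics/w2c.png

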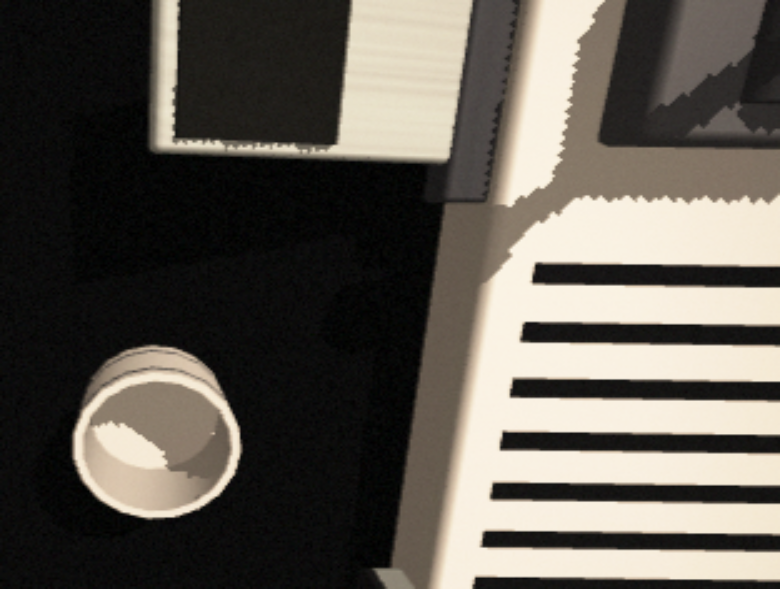

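View pics/z.png

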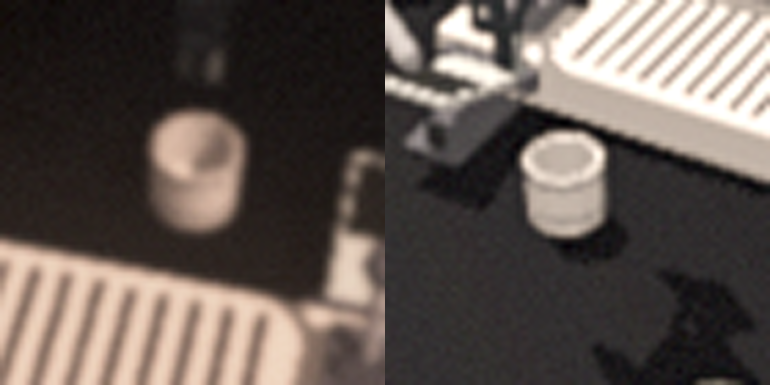

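```bash
python3 -c "
from h import *
o=r.get_obs(); d=r.grab_frame('wrist'); c=wcam(d,o); C=cal()
S=(C['side'],227.7,183.7);K=(C['scene'],295.8,221.2);W=(c,262.8,192.8)
for q in (S,K,W): print(plane(*q,.05))
print(tri([S,K]),tri([S,W]),tri([K,W]))
for u,v,z in [(394,130,.045),(372,130,0),(200+440/2.5,255,.045)]:
  q=plane(c,u,v,z)[:2]-SO; print(q@SX,q@SY)
"
```

```text
[0.43564254 0.12967052 0.05      ]
[0.43165731 0.1362199  0.05      ]
[0.43179444 0.1354714  0.05      ]
(array([0.43384603, 0.13415859, 0.04831921]), [np.float64(0.0032156071711619523), np.float64(0.0032156071711620187)]) (array([0.43493964, 0.134129  , 0.04602072]), [np.float64(0.0021375864279028853), np.float64(0.0021375864279029643)]) (array([0.43165985, 0.13577798, 0.04989115]), [np.float64(0.00035207366954191963), np.float64(0.0003520736695419349)])
-0.08161468139729067 0.0720818686834694
-0.08180974623514434 0.0662705535038213
-0.08110849171705135 -0.04067152747364292
```

```bash
python3 -c "
from h import *
go([.432,.1355],.01,np.degrees(yaw))"
```

```text
t 1.97 tcp [0.4248 0.1321 0.1459] yaw 39.0 grip 0.0855 F [-0.1 -0.3 -0.2]
target [0.432  0.1355] 0.01 tool shift cm now [ 0.8   0.14 13.59]
turn 0.1
shift after turn [ 0.8   0.14 13.59]
```

```bash
python3 -m pendant '0.4 0.1 1 0;0.4 0.05 2 0;0 0 2.5 0;0 0 2.5 0;0 0 2 0;0 0 1.6 0;0 0 1 0;0 0 0.5 0' 0; python3 -m pendant '0 0 0 0;0 0 0 0;0 0 0 0' 0; python3 -c "
from h import *
go([.432,.1355],.01,np.degrees(yaw))"
```

```text
clock: 2.63
tcp_pos: [0.4407, 0.1364, 0.008]
orientation: [2.962, 1.038, 0.015]
contact_force: [-0.9, -0.5, 1.2]
grip_width: 0.0855
clock: 2.88
tcp_pos: [0.4406, 0.1361, 0.0062]
orientation: [2.962, 1.037, 0.011]
contact_force: [0.0, -0.6, 0.3]
grip_width: 0.0853
t 2.88 tcp [0.4406 0.1361 0.0062] yaw 38.6 grip 0.0853 F [ 0.  -0.6  0.3]
target [0.432  0.1355] 0.01 tool shift cm now [-0.71 -0.49 -0.39]
turn -0.2
shift after turn [-0.71 -0.49 -0.39]
```

```bash
python3 -m pendant '-0.35 -0.25 -0.2 0;-0.35 -0.25 -0.2 0;0 0 0 0;0 0 0 0' 0;  python3 -m pendant '0 0 0 0;0 0 0 0;0 0 0 0;0 0 0 0;0 0 0 0;0 0 0 0;0 0 0 0;0 0 0 0' 255 30; python3 -c "
from h import *
go(deck(-.01,-.095),.2,np.degrees(yaw));go(deck(-.01,.095),.2,np.degrees(yaw))"
```

```text
clock: 3.22
tcp_pos: [0.4328, 0.1362, 0.0127]
orientation: [2.963, 1.037, 0.019]
contact_force: [0.3, -0.6, 0.4]
grip_width: 0.0857
clock: 3.88
tcp_pos: [0.4333, 0.1363, 0.014]
orientation: [2.963, 1.037, 0.021]
contact_force: [-0.7, 0.7, 1.6]
grip_width: 0.0555
t 3.88 tcp [0.4333 0.1363 0.014 ] yaw 38.6 grip 0.0555 F [-0.7  0.7  1.6]
target [0.6714 0.1093] 0.2 tool shift cm now [ 17.15  17.08 -18.27]
turn -0.3
shift after turn [ 17.07  17.16 -18.27]
t 3.88 tcp [0.4333 0.1363 0.014 ] yaw 38.6 grip 0.0555 F [-0.7  0.7  1.6]
target [0.5522 0.2574] 0.2 tool shift cm now [ 17.06  -1.92 -18.41]
turn -0.3
shift after turn [ 17.07  -1.84 -18.41]
```

```bash
python3 -m pendant '0 0 -1 0;0 0 -3 0;0 0 -3.5 0;0 0 -3.5 0;1.5 -0.1 -2 0;3 -0.1 -1 0;3 -0.2 0 0;3 -0.2 0 0'; python3 -m pendant '3 -0.2 0 0;2 0 0 0;1 0 0 0;0 0 0 0;0 0 0 0'; python3 -c "
from h import *
go(deck(-.01,.085),.060,np.degrees(yaw))
snap('side','d3')"
```

```text
clock: 4.55
tcp_pos: [0.5057, 0.2021, 0.1646]
orientation: [2.963, 1.03, 0.009]
contact_force: [0.4, 0.3, -0.7]
grip_width: 0.0555
clock: 4.97
tcp_pos: [0.5566, 0.2479, 0.1694]
orientation: [2.964, 1.036, 0.019]
contact_force: [-0.8, -0.5, -1.1]
grip_width: 0.0551
t 4.97 tcp [0.5566 0.2479 0.1694] yaw 38.5 grip 0.0551 F [-0.8 -0.5 -1.1]
target [0.5585 0.2496] 0.06 tool shift cm now [ 0.13 -0.07 10.94]
turn -0.3
shift after turn [ 0.13 -0.07 10.94]
```

View pics/d3.png

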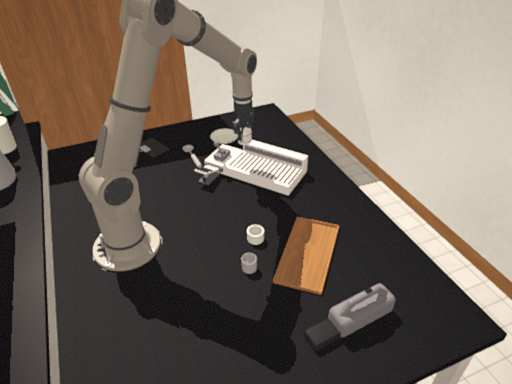

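```bash
python3 -m pendant '0.05 0 2 0;0.05 0 2 0;0 0 2 0;0 0 2 0;0 0 1.5 0;0 0 0.6 0;0 0 0 0;0 0 0 0'; python3 -c "
from h import *
go(deck(-.01,.085),.0600,np.degrees(yaw))"
```

```text
clock: 5.68
tcp_pos: [0.5535, 0.2412, 0.0684]
orientation: [2.964, 1.029, 0.016]
contact_force: [0.9, 0.3, 0.0]
grip_width: 0.0548
t 5.68 tcp [0.5535 0.2412 0.0684] yaw 38.3 grip 0.0548 F [0.9 0.3 0. ]
target [0.5585 0.2496] 0.06 tool shift cm now [ 0.9  -0.35  0.85]
turn -0.5
shift after turn [ 0.91 -0.35  0.85]
```

```bash
python3 -m pendant '0.4 -0.1 0.3 -0.3;0.2 -0.1 0.2 0;0 0 0.2 0;0 0 0 0;0 0 0 0'; python3 -c "
from h import *
go(deck(-.01,.085),.0595,np.degrees(yaw))"
```

```text
clock: 6.1
tcp_pos: [0.5593, 0.2477, 0.065]
orientation: [2.962, 1.037, 0.025]
contact_force: [-0.4, 0.5, -0.6]
grip_width: 0.0554
t 6.10 tcp [0.5593 0.2477 0.065 ] yaw 38.6 grip 0.0554 F [-0.4  0.5 -0.6]
target [0.5585 0.2496] 0.0595 tool shift cm now [ 0.04 -0.2   0.55]
turn -0.2
shift after turn [ 0.04 -0.2   0.55]
```

```bash
python3 -m pendant '0 0 0.3 0;0 0 0.2 0;0 0 0 0;0 0 0 0';python3 -m pendant '0 0 0.2 0;0 0 0.1 0;0 0 0 0;0 0 0 0'
```

```text
clock: 6.43
tcp_pos: [0.5599, 0.2481, 0.0601]
orientation: [2.962, 1.037, 0.027]
contact_force: [0.2, -0.2, -0.8]
grip_width: 0.0552
clock: 6.77
tcp_pos: [0.5603, 0.2483, 0.0597]
orientation: [2.961, 1.036, 0.028]
contact_force: [-0.2, 0.5, -1.3]
grip_width: 0.0553
```

```bash
python3 -m pendant '0 0 0.1 0;0 0 0 0;0 0 0 0' ; python3 -m pendant '0 0 0 0;0 0 0 0;0 0 0 0;0 0 0 0;0 0 0 0;0 0 0 0' 0; python3 -m pendant '0 0 -1 0;0 0 -3 0;0 0 -3.5 0;0 0 -3.5 0;0 0 -2 0;0 0 0 0;0 0 0 0' ; python3 -c "
from h import *
go([.4368,-.1478],.16,np.degrees(yaw))
snap('side','d4');snap('wrist','w4')
a=cv2.imread('pics/d4.png'); cv2.imwrite('pics/d4c.png',cv2.resize(a[110:300,180:400],None,fx=3.6,fy=3.1,interpolation=2))"
```

```text
clock: 7.02
tcp_pos: [0.5605, 0.2483, 0.0592]
orientation: [2.961, 1.036, 0.029]
contact_force: [-1.0, 0.5, 1.5]
grip_width: 0.0551
clock: 7.52
tcp_pos: [0.5605, 0.2482, 0.0581]
orientation: [2.961, 1.036, 0.028]
contact_force: [0.7, -0.6, -0.7]
grip_width: 0.0853
clock: 8.1
tcp_pos: [0.5569, 0.2476, 0.1963]
orientation: [2.961, 1.037, 0.025]
contact_force: [0.3, 0.6, -1.1]
grip_width: 0.0857
t 8.10 tcp [0.5569 0.2476 0.1963] yaw 38.6 grip 0.0857 F [ 0.3  0.6 -1.1]
target [ 0.4368 -0.1478] 0.16 tool shift cm now [-34.1   23.38   3.38]
turn -0.2
shift after turn [-34.2   23.24   3.38]
```

View pics/d4c.png

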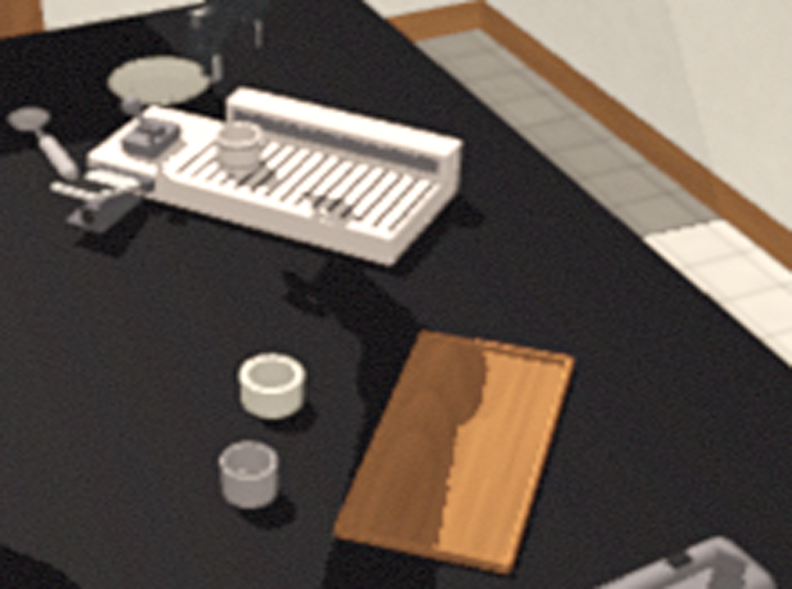

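View pics/w4.png

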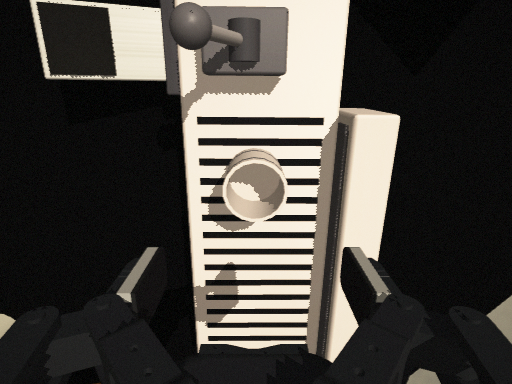

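```bash
python3 -m pendant '-2.8 1.9 0 0;-2.8 1.9 0 0;-2.8 1.9 0 0;-2.8 1.9 0 0;-2.8 1.9 0 0;-2.8 1.9 0 0;-2.8 1.9 0 0;-2.8 1.9 0.5 0';python3 -m pendant '-2.8 1.9 0.5 0;-2.8 1.9 0.8 0;-2.8 1.9 0.8 0;-2.4 1.6 0.4 0;0 0 0 0;0 0 0 0;0 0 0 0'; python3 -c "
from h import *
o=r.get_obs();d=snap('wrist','w5'); 
go([.436,-.146],.16,np.degrees(yaw))
"
```

```text
clock: 8.87
tcp_pos: [0.468, -0.0131, 0.1773]
orientation: [-2.953, -1.06, 0.003]
contact_force: [0.6, -0.3, -0.2]
grip_width: 0.0853
clock: 9.45
tcp_pos: [0.4165, -0.1508, 0.1419]
orientation: [-2.953, -1.039, 0.034]
contact_force: [0.3, 0.6, 0.2]
grip_width: 0.0852
t 9.50 tcp [ 0.4167 -0.1502  0.142 ] yaw 38.8 grip 0.0853 F [ 0.4 -0.5  0.1]
target [ 0.436 -0.146] 0.16 tool shift cm now [ 1.74  0.85 -1.85]
turn 0.0
shift after turn [ 1.74  0.85 -1.85]
```

View pics/w5.png

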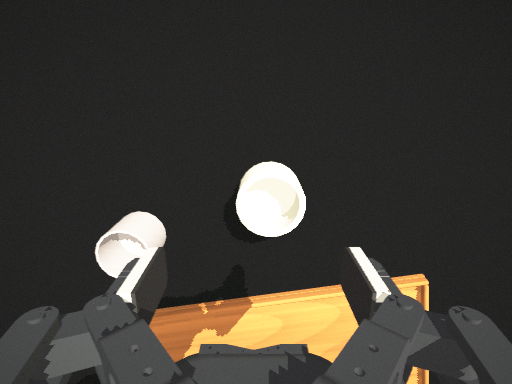

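```bash
python3 -c "
from h import *
o=r.get_obs();d=snap('wrist','w6');c=wcam(d,o); print(o['tcp_pos'],abs(o['qvel']).max())
p=plane(c,271,203.5,.04); print(p, plane(c,123,252,.046))
a=[plane(c,u,203.5,.04) for u in (236,306)]; print(np.linalg.norm(a[0]-a[1]))
go(p[:2],.010,np.degrees(yaw))
C=cal(); print(plane(C['scene'],170+261/3.3,120+183/3,.04))
"
```

```text
[ 0.41671227 -0.15020517  0.1419539 ] 0.015849470055868585
[ 0.43399515 -0.15059905  0.04      ] [ 0.35957794 -0.26815913  0.046     ]
0.06030335278343456
t 9.55 tcp [ 0.4173 -0.1497  0.1423] yaw 38.9 grip 0.0852 F [ 0.2 -0.2  0.9]
target [ 0.434  -0.1506] 0.01 tool shift cm now [ 1.45  1.34 13.19]
turn 0.1
shift after turn [ 1.45  1.34 13.19]
[ 0.43524409 -0.14504151  0.04      ]
```

```bash
python3 -m pendant '0.7 0.6 1 0;0.7 0.6 1.5 0;0 0 1.5 0;0 0 1.5 0;0 0 1 0;0 0 0.5 0;0 0 0 0;0 0 0 0'; python3 -c "
from h import *
go([.4345,-.149],.008,np.degrees(yaw))"
```

```text
clock: 10.22
tcp_pos: [0.4418, -0.1394, 0.0705]
orientation: [-2.942, -1.07, 0.021]
contact_force: [-0.1, 0.3, 0.0]
grip_width: 0.0855
t 10.22 tcp [ 0.4418 -0.1394  0.0705] yaw 40.0 grip 0.0855 F [-0.1  0.3  0. ]
target [ 0.4345 -0.149 ] 0.008 tool shift cm now [-1.12  0.36  6.25]
turn 1.2
shift after turn [-1.12  0.38  6.25]
```

```bash
python3 -m pendant '-0.7 0.2 0.5 1;-0.5 0.15 1 0;0 0 1 0;0 0 1 0;0 0 0 0;0 0 0 0'; python3 -c "
from h import *
go([.4345,-.149],.008,np.degrees(yaw))"
```

```text
clock: 10.72
tcp_pos: [0.4362, -0.1503, 0.0356]
orientation: [-2.955, -1.042, 0.013]
contact_force: [0.7, -0.2, 0.3]
grip_width: 0.0855
t 10.72 tcp [ 0.4362 -0.1503  0.0356] yaw 38.9 grip 0.0855 F [ 0.7 -0.2  0.3]
target [ 0.4345 -0.149 ] 0.008 tool shift cm now [-0.03 -0.18  2.76]
turn 0.0
shift after turn [-0.03 -0.18  2.76]
```

```bash
python3 -m pendant '0 -0.1 0.7 0;-0.1 -0.1 0.7 0;-0.1 0 0.7 0;0 0 0.5 0;0 0 0 0;0 0 0 0'; python3 -c "
from h import *
go([.4345,-.149],.008,np.degrees(yaw))"
```

```text
clock: 11.22
tcp_pos: [0.4333, -0.1495, 0.0072]
orientation: [-2.955, -1.043, 0.012]
contact_force: [0.7, -0.1, 0.6]
grip_width: 0.0853
t 11.22 tcp [ 0.4333 -0.1495  0.0072] yaw 38.9 grip 0.0853 F [ 0.7 -0.1  0.6]
target [ 0.4345 -0.149 ] 0.008 tool shift cm now [ 0.12  0.03 -0.09]
turn 0.1
shift after turn [ 0.12  0.03 -0.09]
```

```bash
python3 -m pendant '0 0 0 0;0 0 0 0;0 0 0 0;0 0 0 0;0 0 0 0;0 0 0 0;0 0 0 0;0 0 0 0' 255 35;python3 -m pendant '0 0 -1 0;0 0 -3 0;0 0 -3.5 0;0 0 -3.5 0;0 0 -3 0;0 0 -1 0;0 0 0 0;0 0 0 0' ; python3 -c "
from h import *
go(deck(-.01,-.01),.16,np.degrees(yaw))"
```

```text
clock: 11.88
tcp_pos: [0.4334, -0.1495, 0.0076]
orientation: [-2.955, -1.043, 0.012]
contact_force: [0.1, 0.6, -2.0]
grip_width: 0.0592
clock: 12.55
tcp_pos: [0.433, -0.1497, 0.1678]
orientation: [-2.954, -1.043, 0.015]
contact_force: [-0.4, 0.5, -2.4]
grip_width: 0.0592
t 12.55 tcp [ 0.433  -0.1497  0.1678] yaw 38.9 grip 0.0592 F [-0.4  0.5 -2.4]
target [0.6181 0.1756] 0.16 tool shift cm now [ 34.83 -13.68   0.74]
turn 0.1
shift after turn [ 34.81 -13.72   0.74]
```

```bash
python3 -m pendant '1.5 -0.6 0 0;3 -1.2 0 0;3.2 -1.25 0 0;3.2 -1.25 0 0;3.2 -1.25 0 0;3.2 -1.25 0 0;3.2 -1.25 0 0;3.2 -1.25 0 0';python3 -m pendant '3.2 -1.25 0 0;3.2 -1.25 0 0;3 -1.2 0 0;1.5 -0.6 0 0;0 0 0 0;0 0 0 0;0 0 0 0'; python3 -c "
from h import *
go(deck(-.01,-.01),.0526,np.degrees(yaw))"
```

```text
clock: 13.22
tcp_pos: [0.554, 0.0695, 0.156]
orientation: [-2.961, -1.015, 0.047]
contact_force: [0.1, 0.3, -1.7]
grip_width: 0.059
clock: 13.8
tcp_pos: [0.6097, 0.1842, 0.1396]
orientation: [-2.949, -1.03, 0.076]
contact_force: [-0.1, -0.1, -0.7]
grip_width: 0.059
t 13.80 tcp [0.6097 0.1842 0.1396] yaw 38.5 grip 0.0590 F [-0.1 -0.1 -0.7]
target [0.6181 0.1756] 0.0526 tool shift cm now [0.46 1.47 8.64]
turn -0.3
shift after turn [0.46 1.48 8.64]
```

```bash
python3 -m pendant '0.1 0.5 1 0;0.2 0.5 1.5 0;0.1 0.4 1.5 0;0 0 1.5 0;0 0 1 0;0 0 0 0;0 0 0 0;0 0 0 0'; python3 -c "
from h import *
go(deck(-.01,-.01),.0526,np.degrees(yaw))
print(Ro.from_rotvec(r.get_obs()['orientation']).as_matrix()[:,2])"
```

```text
clock: 14.47
tcp_pos: [0.6162, 0.1611, 0.0641]
orientation: [-2.96, -1.014, 0.09]
contact_force: [0.2, 0.6, -2.0]
grip_width: 0.059
t 14.47 tcp [0.6162 0.1611 0.0641] yaw 37.8 grip 0.0590 F [ 0.2  0.6 -2. ]
target [0.6181 0.1756] 0.0526 tool shift cm now [ 1.09 -0.99  1.12]
turn -1.0
shift after turn [ 1.11 -0.97  1.12]
[-0.05778477 -0.00798602 -0.99829712]
```

```bash
python3 -m pendant '0.5 -0.5 0.2 -0.7;0.5 -0.4 0.3 0;0 0 0.2 0;0 0 0 0;0 0 0 0;0 0 0 0'; python3 -c "
from h import *
go(deck(-.01,-.01),.0526,np.degrees(yaw))
print(Ro.from_rotvec(r.get_obs()['orientation']).as_matrix()[:,2])"
```

```text
clock: 14.97
tcp_pos: [0.6202, 0.1776, 0.0591]
orientation: [-2.952, -1.036, 0.081]
contact_force: [0.3, 0.2, -1.5]
grip_width: 0.0593
t 14.97 tcp [0.6202 0.1776 0.0591] yaw 38.7 grip 0.0593 F [ 0.3  0.2 -1.5]
target [0.6181 0.1756] 0.0526 tool shift cm now [-0.27  0.04  0.67]
turn -0.1
shift after turn [-0.27  0.04  0.67]
[-0.05263646 -0.00557126 -0.9985982 ]
```

```bash
python3 -m pendant '-0.1 0 0.3 0;0 0 0.2 0;0 0 0.1 0;0 0 0 0;0 0 0 0'; python3 -m pendant '0 0 0.1 0;0 0 0.1 0;0 0 0 0;0 0 0 0'
```

```text
clock: 15.38
tcp_pos: [0.6196, 0.1771, 0.0537]
orientation: [-2.952, -1.035, 0.078]
contact_force: [-0.3, 0.9, -1.2]
grip_width: 0.0591
clock: 15.72
tcp_pos: [0.6198, 0.177, 0.054]
orientation: [-2.953, -1.035, 0.077]
contact_force: [1.0, 0.5, -2.4]
grip_width: 0.0588
```

```bash
python3 -m pendant '0 0 0 0;0 0 0 0;0 0 0 0;0 0 0 0;0 0 0 0;0 0 0 0' 0; python3 -m pendant '0 0 -1 0;0 0 -3 0;0 0 -3.5 0;0 0 -3.5 0;0 0 -2 0;0 0 0 0;0 0 0 0' ; python3 -c "
from h import *
snap('wrist','w7')
go([.360,-.268],.19,np.degrees(yaw))
print(Ro.from_rotvec(r.get_obs()['orientation']).as_matrix()[:,2])"
```

```text
clock: 16.22
tcp_pos: [0.6206, 0.1768, 0.054]
orientation: [-2.953, -1.034, 0.075]
contact_force: [-0.3, -0.3, 0.7]
grip_width: 0.0854
clock: 16.8
tcp_pos: [0.6264, 0.1773, 0.1921]
orientation: [-2.953, -1.035, 0.078]
contact_force: [-0.6, -1.1, -0.2]
grip_width: 0.0856
t 16.85 tcp [0.6266 0.1774 0.1922] yaw 38.7 grip 0.0853 F [1.1 1.1 0.5]
target [ 0.36  -0.268] 0.19 tool shift cm now [-48.59  18.18   1.8 ]
turn -0.2
shift after turn [-48.64  18.04   1.8 ]
[-0.05082348 -0.00507239 -0.99869477]
```

View pics/w7.png

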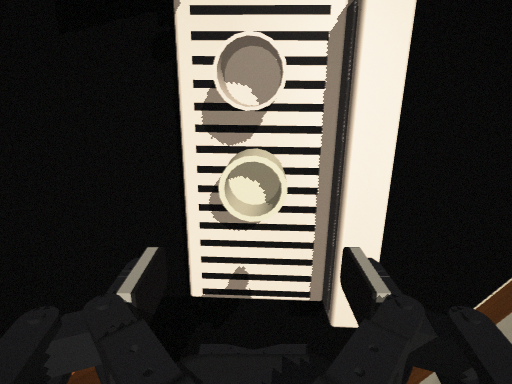

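```bash
python3 -m pendant '-3 1.1 0 0;-3 1.1 0 0;-3 1.1 0 0;-3 1.1 0 0;-3 1.1 0 0;-3 1.1 0 0;-3 1.1 0 0;-3 1.1 0 0';python3 -m pendant '-3 1.1 0 0;-3 1.1 0 0;-3 1.1 0 0;-3 1.1 0 0;-3 1.1 0 0;-2 0.8 0 0;0 0 0 0;0 0 0 0'; python3 -c "
from h import *
go([.360,-.268],.15,np.degrees(yaw))
print(Ro.from_rotvec(r.get_obs()['orientation']).as_matrix()[:,2])"
```

```text
clock: 17.52
tcp_pos: [0.4847, -0.0417, 0.1895]
orientation: [-2.937, -1.053, 0.099]
contact_force: [-0.1, -0.9, 0.8]
grip_width: 0.0854
clock: 18.18
tcp_pos: [0.3749, -0.2098, 0.1878]
orientation: [-2.932, -1.033, 0.127]
contact_force: [1.1, 0.5, -0.6]
grip_width: 0.085
t 18.18 tcp [ 0.3749 -0.2098  0.1878] yaw 38.9 grip 0.0850 F [ 1.1  0.5 -0.6]
target [ 0.36  -0.268] 0.15 tool shift cm now [-4.55  3.82  3.89]
turn 0.1
shift after turn [-4.55  3.82  3.89]
[-0.08679831  0.00135893 -0.99622498]
```

```bash
python3 -m pendant '-0.8 0.6 0 0;-1 0.8 0 0;-1 0.8 0.4 0;-1 0.8 0.8 0;-0.6 0.6 0.8 0;0 0 0.8 0;0 0 0 0;0 0 0 0'; python3 -m pendant '0 0 0 0;0 0 0 0'; python3 -c "
from h import *
o=r.get_obs();d=snap('wrist','w8');c=wcam(d,o)
go([.360,-.268],.15,np.degrees(yaw))
print(Ro.from_rotvec(r.get_obs()['orientation']).as_matrix()[:,2])"
```

```text
clock: 18.85
tcp_pos: [0.3624, -0.2629, 0.1557]
orientation: [-2.921, -1.05, 0.132]
contact_force: [-0.6, -0.4, -0.6]
grip_width: 0.0856
clock: 19.02
tcp_pos: [0.3629, -0.2614, 0.1555]
orientation: [-2.919, -1.053, 0.132]
contact_force: [0.4, -0.1, 0.1]
grip_width: 0.0854
t 19.07 tcp [ 0.363  -0.2613  0.1555] yaw 39.8 grip 0.0856 F [-0.5 -0.2 -0.5]
target [ 0.36  -0.268] 0.15 tool shift cm now [-0.62  0.35  0.58]
turn 1.0
shift after turn [-0.62  0.37  0.58]
[-0.09209217  0.00511749 -0.99573734]
```

View pics/w8.png

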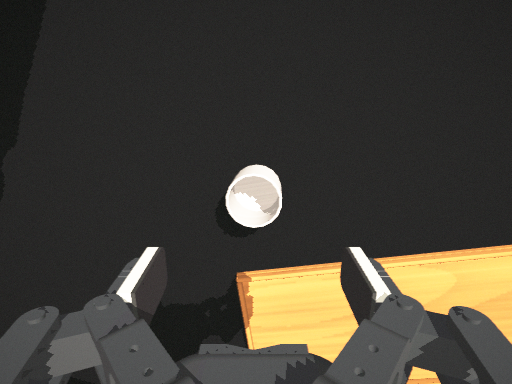

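```bash
python3 -c "
from h import *
o=r.get_obs();d=snap('wrist','w9');c=wcam(d,o)
p=plane(c,253.5,200,.046);a=[plane(c,u,200,.046) for u in (226,281)];print(p,np.linalg.norm(a[0]-a[1]))
go(p[:2],.01,np.degrees(yaw))
q=plane(c,240,272,.014);print('tray corner',q,tray(-.08,-.16))"
```

```text
[ 0.36076973 -0.27059069  0.046     ] 0.04885970169402945
t 19.12 tcp [ 0.363  -0.2615  0.1556] yaw 39.8 grip 0.0852 F [ 0.1 -0.1 -0.8]
target [ 0.3608 -0.2706] 0.01 tool shift cm now [ 0.24  1.47 14.52]
turn 1.0
shift after turn [ 0.26  1.46 14.52]
tray corner [ 0.40567667 -0.35027488  0.014     ] [ 0.40939959 -0.36086114]
```

```bash
python3 -m pendant '0 0.4 1 0.8;0.1 0.5 1.5 0;0.1 0.5 1.5 0;0 0 1.5 0;0 0 1.5 0;0 0 1 0;0 0 0 0;0 0 0 0'; python3 -c "
from h import *
go([.361,-.270],.01,np.degrees(yaw))
print(Ro.from_rotvec(r.get_obs()['orientation']).as_matrix()[:,2])"
```

```text
clock: 19.78
tcp_pos: [0.3695, -0.2723, 0.0703]
orientation: [-2.934, -1.029, 0.125]
contact_force: [0.6, 0.4, 0.9]
grip_width: 0.085
t 19.78 tcp [ 0.3695 -0.2723  0.0703] yaw 38.8 grip 0.0850 F [0.6 0.4 0.9]
target [ 0.361 -0.27 ] 0.01 tool shift cm now [-0.12 -0.38  6.09]
turn -0.1
shift after turn [-0.12 -0.38  6.09]
[-0.08563799  0.00186056 -0.99632458]
```

```bash
python3 -m pendant '-0.1 -0.2 1 0;0 -0.2 1 0;0 0 1 0;0 0 1 0;0 0 1 0;0 0 0 0;0 0 0 0;0 0 0 0'; python3 -c "
from h import *
go([.361,-.270],.01,np.degrees(yaw))
print(Ro.from_rotvec(r.get_obs()['orientation']).as_matrix()[:,2])"
```

```text
clock: 20.45
tcp_pos: [0.3655, -0.2716, 0.0205]
orientation: [-2.94, -1.029, 0.117]
contact_force: [-0.1, -0.0, -0.6]
grip_width: 0.0852
t 20.45 tcp [ 0.3655 -0.2716  0.0205] yaw 38.7 grip 0.0852 F [-0.1 -0.  -0.6]
target [ 0.361 -0.27 ] 0.01 tool shift cm now [-0.18 -0.36  1.08]
turn -0.2
shift after turn [-0.18 -0.36  1.08]
[-0.0792783  -0.00145092 -0.99685147]
```

```bash
python3 -m pendant '-0.1 -0.2 0.3 0;-0.1 -0.2 0.3 0;0 0 0.3 0;0 0 0.1 0;0 0 0 0;0 0 0 0'; python3 -m pendant '0 0 0 0;0 0 0 0;0 0 0 0;0 0 0 0;0 0 0 0;0 0 0 0;0 0 0 0;0 0 0 0' 255 30; python3 -c "
from h import *
go([.361,-.270],.01,np.degrees(yaw))
print(Ro.from_rotvec(r.get_obs()['orientation']).as_matrix()[:,2])"
```

```text
clock: 20.95
tcp_pos: [0.3614, -0.2703, 0.0114]
orientation: [-2.942, -1.029, 0.114]
contact_force: [0.8, -0.0, 0.1]
grip_width: 0.0856
clock: 21.62
tcp_pos: [0.3619, -0.2704, 0.0123]
orientation: [-2.943, -1.03, 0.113]
contact_force: [0.4, -0.1, -0.3]
grip_width: 0.0499
t 21.62 tcp [ 0.3619 -0.2704  0.0123] yaw 38.6 grip 0.0499 F [ 0.4 -0.1 -0.3]
target [ 0.361 -0.27 ] 0.01 tool shift cm now [-0.03 -0.08  0.24]
turn -0.2
shift after turn [-0.03 -0.08  0.24]
[-0.07542276 -0.00329504 -0.9971462 ]
```

```bash
python3 -m pendant '0 0 -1 0;0 0 -2 0;0 0 -2.5 0;0 0 -2.5 0;0 0 -2.5 0;0 0 -2.5 0;0 0 -1 0;0 0 0 0' ; python3 -c "
from h import *
go(deck(-.01,-.1),.16,np.degrees(yaw))
print(Ro.from_rotvec(r.get_obs()['orientation']).as_matrix()[:,2])"
```

```text
clock: 22.28
tcp_pos: [0.3714, -0.2691, 0.1613]
orientation: [-2.94, -1.028, 0.117]
contact_force: [1.4, -0.4, -0.6]
grip_width: 0.0497
t 22.28 tcp [ 0.3714 -0.2691  0.1613] yaw 38.6 grip 0.0497 F [ 1.4 -0.4 -0.6]
target [0.6745 0.1054] 0.16 tool shift cm now [ 46.98 -10.45  -2.3 ]
turn -0.2
shift after turn [ 47.01 -10.29  -2.3 ]
[-0.07872025 -0.00126468 -0.99689594]
```

```bash
python3 -m pendant '1 -0.2 -0.1 0;2 -0.45 -0.1 0;2 -0.45 -0.1 0;2 -0.45 -0.1 0;2 -0.45 -0.1 0;2 -0.45 -0.1 0;2 -0.45 -0.1 0;2 -0.45 -0.1 0' ;python3 -m pendant '2 -0.45 -0.1 0;2 -0.45 -0.1 0;2 -0.45 -0.1 0;2 -0.45 -0.1 0;2 -0.45 -0.1 0;2 -0.45 -0.1 0;2 -0.45 -0.1 0;2 -0.45 -0.1 0' ; python3 -c "
from h import *
go(deck(-.01,-.1),.16,np.degrees(yaw))
print(Ro.from_rotvec(r.get_obs()['orientation']).as_matrix()[:,2])"
```

```text
clock: 22.95
tcp_pos: [0.4672, -0.1432, 0.1566]
orientation: [-2.94, -1.013, 0.129]
contact_force: [-0.1, -0.3, 0.2]
grip_width: 0.0498
clock: 23.62
tcp_pos: [0.5696, -0.0007, 0.1441]
orientation: [-2.927, -1.016, 0.156]
contact_force: [0.5, -0.4, -0.9]
grip_width: 0.05
t 23.62 tcp [ 0.5696 -0.0007  0.1441] yaw 38.4 grip 0.0500 F [ 0.5 -0.4 -0.9]
target [0.6745 0.1054] 0.16 tool shift cm now [14.64 -1.99 -2.66]
turn -0.4
shift after turn [14.66 -1.88 -2.66]
[-0.10756162  0.00436649 -0.99418883]
```

```bash
python3 -m pendant '1 -0.2 -0.3 0;1 -0.2 -0.3 0;1 -0.2 -0.3 0;1 -0.2 -0.3 0;1 -0.2 -0.3 0;1 -0.2 -0.3 0;1 -0.2 -0.3 0;1 -0.2 -0.3 0' ;python3 -m pendant '1 -0.2 -0.3 0;1 -0.2 -0.3 0;1 -0.2 -0.3 0;1 -0.2 -0.3 0;1 -0.2 -0.3 0;1 -0.2 0 0;0.5 0 0 0;0 0 0 0' ; python3 -c "
from h import *
go(deck(-.01,-.1),.0575,np.degrees(yaw))
print(Ro.from_rotvec(r.get_obs()['orientation']).as_matrix()[:,2])"
```

```text
clock: 24.28
tcp_pos: [0.6262, 0.0689, 0.1594]
orientation: [-2.923, -1.017, 0.168]
contact_force: [1.1, -0.7, -1.0]
grip_width: 0.05
clock: 24.95
tcp_pos: [0.6779, 0.1264, 0.1718]
orientation: [-2.922, -1.018, 0.164]
contact_force: [0.2, -0.6, -1.2]
grip_width: 0.0499
t 24.95 tcp [0.6779 0.1264 0.1718] yaw 38.6 grip 0.0499 F [ 0.2 -0.6 -1.2]
target [0.6745 0.1054] 0.0575 tool shift cm now [-0.59  2.29 11.38]
turn -0.2
shift after turn [-0.6   2.29 11.38]
[-0.11353331  0.00555005 -0.99351869]
```

```bash
python3 -m pendant '-0.2 0.6 0.8 0;-0.2 0.6 1 0;-0.2 0.6 1 0;0 0.5 1 0;0 0 1 0;0 0 1 0;0 0 1 0;0 0 0 0' ; python3 -m pendant '0 0 1 0;0 0 1 0;0 0 0.5 0;0 0 0 0;0 0 0 0' ;python3 -c "
from h import *
go(deck(-.01,-.1),.0575,np.degrees(yaw))
print(Ro.from_rotvec(r.get_obs()['orientation']).as_matrix()[:,2])"
```

```text
clock: 25.62
tcp_pos: [0.6773, 0.0978, 0.0929]
orientation: [-2.925, -1.012, 0.173]
contact_force: [0.2, 0.2, -1.8]
grip_width: 0.0495
clock: 26.03
tcp_pos: [0.6735, 0.0991, 0.0649]
orientation: [-2.924, -1.014, 0.174]
contact_force: [0.7, 1.1, -0.7]
grip_width: 0.0495
t 26.03 tcp [0.6735 0.0991 0.0649] yaw 38.5 grip 0.0495 F [ 0.7  1.1 -0.7]
target [0.6745 0.1054] 0.0575 tool shift cm now [ 0.54 -0.38  0.72]
turn -0.4
shift after turn [ 0.54 -0.37  0.72]
[-0.11983932  0.00294593 -0.99278893]
```

```bash
python3 -m pendant '0.3 -0.2 0.2 -0.3;0.2 -0.2 0.2 0;0 0 0.2 0;0 0 0 0;0 0 0 0' ;  python3 -m pendant '0 0 0.1 0;0 0 0.1 0;0 0 0 0;0 0 0 0' ;python3 -c "
from h import *
go(deck(-.01,-.1),.0575,np.degrees(yaw))
print(Ro.from_rotvec(r.get_obs()['orientation']).as_matrix()[:,2])"
```

```text
clock: 26.45
tcp_pos: [0.6755, 0.1073, 0.0599]
orientation: [-2.92, -1.024, 0.169]
contact_force: [-0.2, 0.6, -0.8]
grip_width: 0.0501
clock: 26.78
tcp_pos: [0.6758, 0.1073, 0.0584]
orientation: [-2.921, -1.024, 0.167]
contact_force: [-0.5, -0.3, -0.8]
grip_width: 0.0497
t 26.78 tcp [0.6758 0.1073 0.0584] yaw 38.8 grip 0.0497 F [-0.5 -0.3 -0.8]
target [0.6745 0.1054] 0.0575 tool shift cm now [-0.21  0.07  0.1 ]
turn -0.0
shift after turn [-0.21  0.07  0.1 ]
[-0.11552816  0.00412477 -0.99329564]
```

```bash
python3 -m pendant '0 0 0.1 0;0 0 0 0;0 0 0 0'; python3 -m pendant '0 0 0 0;0 0 0 0;0 0 0 0;0 0 0 0;0 0 0 0;0 0 0 0' 0; python3 -m pendant '0 0 -0.5 0;0 0 -1.5 0;0 0 -2 0;0 0 -2 0;0 0 -2 0;0 0 -2 0;0 0 -2 0;0 0 0 0' ; python3 -c "
from h import *
snap('wrist','w10')
d=snap('side','d10');a=cv2.imread('pics/d10.png'); cv2.imwrite('pics/d10c.png',cv2.resize(a[110:210,180:330],None,fx=5.2,fy=5.2,interpolation=2))
print(Ro.from_rotvec(r.get_obs()['orientation']).as_matrix()[:,2])"
```

```text
clock: 27.03
tcp_pos: [0.6759, 0.1072, 0.0583]
orientation: [-2.921, -1.023, 0.166]
contact_force: [-0.1, 0.1, -1.1]
grip_width: 0.0502
clock: 27.53
tcp_pos: [0.6761, 0.107, 0.0581]
orientation: [-2.921, -1.023, 0.166]
contact_force: [0.8, 0.5, 0.2]
grip_width: 0.0854
clock: 28.2
tcp_pos: [0.6893, 0.1063, 0.1829]
orientation: [-2.92, -1.023, 0.172]
contact_force: [0.7, 0.1, 0.4]
grip_width: 0.0852
[-0.12364263  0.00249985 -0.99232366]
```

View pics/w10.png

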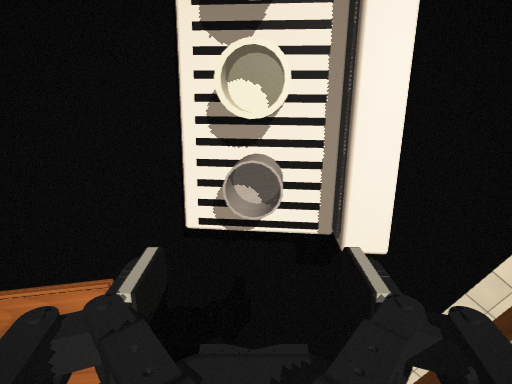

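View pics/d10c.png

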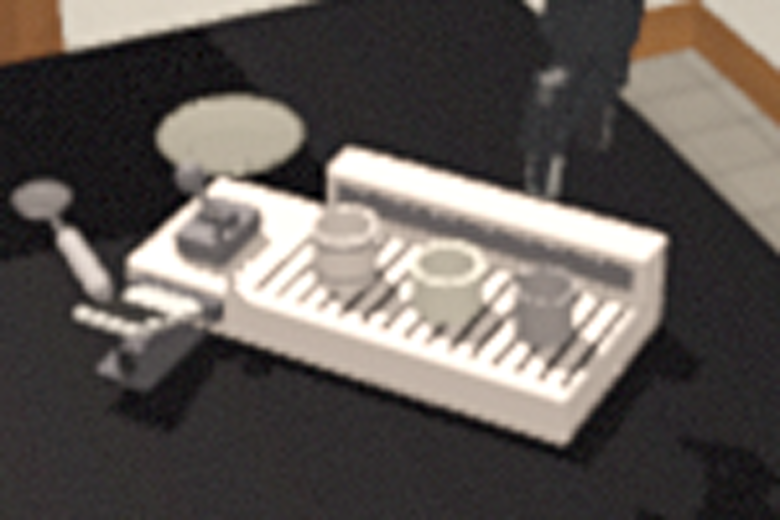

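```bash
python3 -m pendant '0 0 -0.5 0;0 0 -0.5 0;0 0 0 0' 255 30; python3 -c "
from h import *
go(stand(-.11,.15),.2,np.degrees(yaw))"
```

```text
clock: 28.55
tcp_pos: [0.6863, 0.1056, 0.1865]
orientation: [-2.918, -1.023, 0.189]
contact_force: [0.3, 0.3, 0.6]
grip_width: 0.0518
t 28.55 tcp [0.6863 0.1056 0.1865] yaw 38.9 grip 0.0518 F [0.3 0.3 0.6]
target [0.4093 0.2835] 0.2 tool shift cm now [-10.49 -31.16   2.26]
turn 0.0
shift after turn [-10.51 -31.15   2.26]
```

```bash
python3 -m pendant '-0.3 -1 0 0;-0.6 -2 0.1 0;-0.6 -2 0.1 0;-0.6 -2 0.1 0;-0.6 -2 0.1 0;-0.6 -2 0.1 0;-0.6 -2 0.1 0;-0.6 -2 0.1 0';python3 -m pendant '-0.6 -2 0.1 0;-0.6 -2 0.1 0;-0.6 -2 0.1 0;-0.6 -2 0.1 0;-0.6 -2 0.1 0;-0.6 -2 0.1 0;-0.6 -2 0.1 0;0 0 0 0'; python3 -c "
from h import *
go(stand(-.11,.15),.2,np.degrees(yaw))
print(Ro.from_rotvec(r.get_obs()['orientation']).as_matrix()[:,2])"
```

```text
clock: 29.22
tcp_pos: [0.5484, 0.1954, 0.1909]
orientation: [-2.921, -1.014, 0.203]
contact_force: [0.4, 0.3, 0.4]
grip_width: 0.0
clock: 29.88
tcp_pos: [0.4091, 0.2865, 0.1982]
orientation: [-2.915, -1.028, 0.218]
contact_force: [0.6, -0.1, -0.2]
grip_width: 0.0002
t 29.88 tcp [0.4091 0.2865 0.1982] yaw 39.2 grip 0.0002 F [ 0.6 -0.1 -0.2]
target [0.4093 0.2835] 0.2 tool shift cm now [-0.2   0.23 -0.18]
turn 0.3
shift after turn [-0.2   0.23 -0.18]
[-0.14658618 -0.00623176 -0.98917827]
```

```bash
cat >> h.py <<'E'
def tl():
    o=r.get_obs();z=Ro.from_rotvec(o['orientation']).as_matrix()[:,2];print('   zaxis',z.round(4)[:2],'q',o['joints'].round(3))
E
T='python3 -c "from h import *;tl()"'
eval $T
python3 -m pendant '0 0 0 0;0 0 0 0;0 0 0 0;0 0 0 0;0 0 0 0;0 0 0 0'|sed -n 2p; eval $T
python3 -m pendant '0 0 -0.5 0;0 0 -0.5 0;0 0 -0.5 0;0 0 -0.5 0;0 0 0 0'|sed -n 2p; eval $T
python3 -m pendant '0 0 0.5 0;0 0 0.5 0;0 0 0.5 0;0 0 0.5 0;0 0 0 0'|sed -n 2p; eval $T
```

```text
zaxis [-0.1466 -0.0062] q [-0.48   0.31  -0.24   1.903 -0.022  1.053 -0.023]
tcp_pos: [0.4083, 0.2849, 0.1972]
   zaxis [-0.1476 -0.0082] q [-0.48   0.31  -0.238  1.906 -0.021  1.052 -0.023]
tcp_pos: [0.4129, 0.2842, 0.219]
   zaxis [-0.1475 -0.008 ] q [-0.475  0.29  -0.236  1.877 -0.026  1.101 -0.018]
tcp_pos: [0.4096, 0.284, 0.1974]
   zaxis [-0.1468 -0.0076] q [-0.479  0.31  -0.237  1.905 -0.021  1.052 -0.023]
```

```bash
T='python3 -c "from h import *;tl()"'
python3 -m pendant '0 1 0 0;0 1 0 0;0 1 0 0;0 1 0 0;0 0 0 0;0 0 0 0'|sed -n 2p; eval $T
python3 -m pendant '0 -1 0 0;0 -1 0 0;0 -1 0 0;0 -1 0 0;0 0 0 0;0 0 0 0'|sed -n 2p; eval $T
python3 -m pendant '-1 0 0 0;-1 0 0 0;-1 0 0 0;0 0 0 0;0 0 0 0'|sed -n 2p; eval $T
python3 -m pendant '1 0 0 0;1 0 0 0;1 0 0 0;0 0 0 0;0 0 0 0'|sed -n 2p; eval $T
```

```text
tcp_pos: [0.4374, 0.2478, 0.1926]
   zaxis [-0.148  -0.0091] q [-0.418  0.324 -0.211  1.896 -0.014  1.054  0.059]
tcp_pos: [0.4086, 0.2846, 0.197]
   zaxis [-0.1481 -0.0077] q [-0.48   0.31  -0.238  1.906 -0.022  1.052 -0.023]
tcp_pos: [0.3821, 0.2633, 0.201]
   zaxis [-0.1483 -0.0088] q [-0.467  0.252 -0.244  1.976 -0.034  1.04  -0.011]
tcp_pos: [0.4096, 0.284, 0.1971]
   zaxis [-0.1465 -0.0074] q [-0.479  0.31  -0.237  1.906 -0.021  1.051 -0.023]
```

```bash
python3 -c "
from h import *
go(stand(-.105,.15),.112,np.degrees(yaw))"
```

```text
t 33.05 tcp [0.4096 0.284  0.1971] yaw 39.0 grip 0.0002 F [-0.6 -0.1 -1. ]
target [0.4132 0.2866] 0.112 tool shift cm now [1.46 0.74 8.36]
turn 0.1
shift after turn [1.46 0.74 8.36]
```

```bash
python3 -m pendant '0.2 0.1 1 0;0.2 0.1 1 0;0.2 0.1 1 0;0.2 0.1 1.2 0;0.2 0.1 1.2 0;0.2 0.1 1 0;0.2 0.1 1 0;0 0 0.8 0'; python3 -m pendant '0 0 0.2 0;0 0 0 0';python3 -c "
from h import *
tl();go(stand(-.105,.15),.112,np.degrees(yaw));go(stand(-.015,.15),.112,np.degrees(yaw))
snap('side','d11');snap('scene','s11');snap('wrist','w11')
a=cv2.imread('pics/d11.png');b=cv2.imread('pics/s11.png')
cv2.imwrite('pics/z11.png',np.hstack([cv2.resize(a[120:200,170:250],None,fx=4.9,fy=4.9,interpolation=2),cv2.resize(b[200:280,280:360],None,fx=4.9,fy=4.9,interpolation=2)]))"
```

```text
clock: 33.72
tcp_pos: [0.4123, 0.2864, 0.1046]
orientation: [-2.918, -1.024, 0.222]
contact_force: [-0.3, 0.2, -0.4]
grip_width: 0.0002
clock: 33.88
tcp_pos: [0.4104, 0.2854, 0.0999]
orientation: [-2.919, -1.025, 0.229]
contact_force: [-0.6, 0.2, -1.5]
grip_width: -0.0002
   zaxis [-0.1519 -0.011 ] q [-0.492  0.445 -0.229  1.974  0.01   0.856 -0.038]
t 33.88 tcp [0.4104 0.2854 0.0999] yaw 39.0 grip -0.0002 F [-0.6  0.2 -1.5]
target [0.4132 0.2866] 0.112 tool shift cm now [ 0.14 -0.03 -1.24]
turn 0.2
shift after turn [ 0.14 -0.03 -1.24]
t 33.88 tcp [0.4104 0.2854 0.0999] yaw 39.0 grip -0.0002 F [-0.6  0.2 -1.5]
target [0.4833 0.343 ] 0.112 tool shift cm now [ 9.07 -0.1  -2.36]
turn 0.2
shift after turn [ 9.07 -0.13 -2.36]
```

View pics/z11.png

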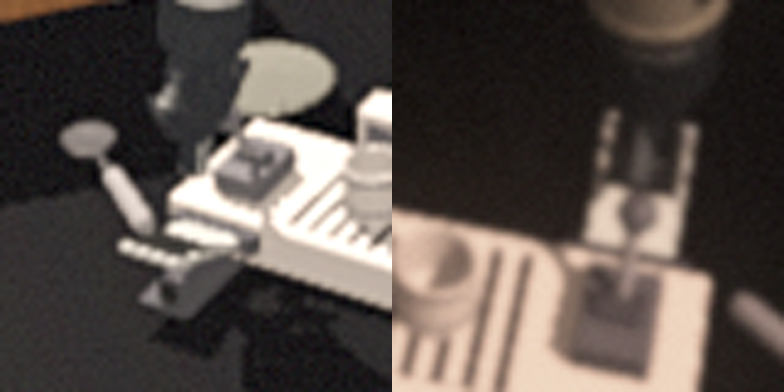

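View pics/w11.png

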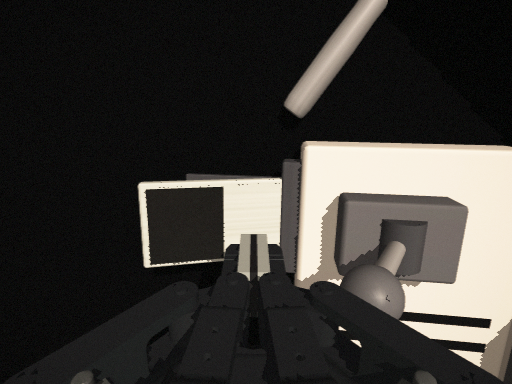

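```bash
python3 -m pendant '1 0 -0.4 0;1 0 -0.4 0;1 0 -0.4 0;1 0 -0.3 0;1 0 -0.2 0;0.8 0 -0.1 0;0 0 0 0'; python3 -c "
from h import *
tl();go(stand(-.016,.15),.112,np.degrees(yaw))"
```

```text
clock: 34.62
tcp_pos: [0.4622, 0.3247, 0.1174]
orientation: [-2.918, -1.024, 0.22]
contact_force: [-0.9, 0.1, -0.6]
grip_width: 0.0001
   zaxis [-0.147  -0.0083] q [-0.51   0.506 -0.216  1.814  0.018  0.949 -0.042]
t 34.62 tcp [0.4622 0.3247 0.1174] yaw 39.0 grip 0.0001 F [-0.9  0.1 -0.6]
target [0.4825 0.3424] 0.112 tool shift cm now [ 2.73 -0.08  0.22]
turn 0.1
shift after turn [ 2.73 -0.09  0.22]
```

```bash
python3 -m pendant '0.8 0 0.1 0;0.8 0 0.1 0;0.6 0 0 0;0.3 0 0 0;0 0 0 0;0 0 0 0'; python3 -c "
from h import *
tl();go(stand(-.016,.15),.112,np.degrees(yaw))
snap('scene','s12');snap('wrist','w12');b=cv2.imread('pics/s12.png');a=cv2.imread('pics/w12.png')
cv2.imwrite('pics/z12.png',np.hstack([cv2.resize(a,(512,384)),cv2.resize(b[200:280,300:358],None,fx=4.8,fy=4.8,interpolation=2)]))"
```

```text
clock: 35.12
tcp_pos: [0.4817, 0.3405, 0.1115]
orientation: [-2.92, -1.024, 0.226]
contact_force: [-0.9, -0.6, 1.4]
grip_width: 0.0002
   zaxis [-0.1501 -0.0112] q [-0.52   0.55  -0.21   1.753  0.024  0.971 -0.046]
t 35.12 tcp [0.4817 0.3405 0.1115] yaw 39.0 grip 0.0002 F [-0.9 -0.6  1.4]
target [0.4825 0.3424] 0.112 tool shift cm now [ 0.18 -0.1  -0.06]
turn 0.1
shift after turn [ 0.17 -0.1  -0.06]
```

View pics/z12.png

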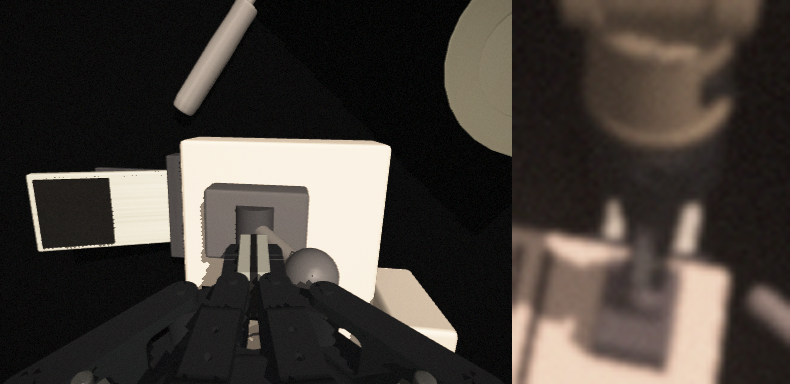

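```bash
python3 -c "
from h import *
o=r.get_obs();d=snap('wrist','w13');c=wcam(d,o)
for z in (.1284,.132):
  q=plane(c,312,277,z)[:2]-SO;print(q@SX,q@SY)
print(proj(c,np.array([*stand(.0136,.15),.1284])),proj(c,np.array([*stand(.004,.15),.132])))
q=stand(-.02,.15);print(proj(c,np.array([*q,.067])))"
```

```text
0.01178014500902454 0.14420305173004172
0.011467391016464757 0.14619329787024166
(np.float64(316.5774827141023), np.float64(265.9569624977348)) (np.float64(295.81191121545936), np.float64(268.3552069207408))
(np.float64(258.86694854953697), np.float64(219.80120539331017))
```

```bash
python3 -m pendant '0.2 0 0 0;0.1 0 0 0;0.1 0 0 0;0 0 0 0'; python3 -c "
from h import *
tl();go(stand(-.016,.15),.112,np.degrees(yaw))"
```

```text
clock: 35.6
tcp_pos: [0.4815, 0.3404, 0.1115]
orientation: [-2.921, -1.025, 0.237]
contact_force: [-1.5, -0.7, 1.1]
grip_width: -0.0004
   zaxis [-0.1559 -0.0161] q [-0.521  0.554 -0.209  1.748  0.024  0.98  -0.046]
t 35.60 tcp [0.4815 0.3404 0.1115] yaw 39.0 grip -0.0004 F [-1.5 -0.7  1.1]
target [0.4825 0.3424] 0.112 tool shift cm now [ 0.19 -0.1  -0.07]
turn 0.2
shift after turn [ 0.19 -0.1  -0.07]
```

```bash
python3 -m pendant '-1 0 0 0;-1 0 0 0;-1 0 0 0;-1 0 0 0;-1 0 0 0;-1 0 0 0;-1 0 0 0;-1 0 0 0';python3 -m pendant '-1 0 0.1 0;-1 0 0.1 0;-1 0 0.1 0;-1 0 0.1 0;-1 0 0 0;-0.8 0 0 0;0 0 0 0;0 0 0 0'; python3 -c "
from h import *
tl();go(stand(-.162,.15),.08,np.degrees(yaw))
snap('side','d14');snap('wrist','w14')
a=cv2.imread('pics/d14.png');b=cv2.imread('pics/w14.png')
cv2.imwrite('pics/z14.png',np.hstack([cv2.resize(a[110:210,170:250],None,fx=3.84,fy=3.84,interpolation=2),cv2.resize(b,(480,384))]))"
```

```text
clock: 36.27
tcp_pos: [0.4159, 0.2872, 0.123]
orientation: [-2.92, -1.024, 0.225]
contact_force: [0.2, 0.2, 0.5]
grip_width: 0.0001
clock: 36.93
tcp_pos: [0.3633, 0.244, 0.1282]
orientation: [-2.921, -1.023, 0.217]
contact_force: [-0.2, -0.2, 0.8]
grip_width: 0.0001
   zaxis [-0.1443 -0.0097] q [-0.464  0.313 -0.244  2.099 -0.015  0.856 -0.017]
t 36.93 tcp [0.3633 0.244  0.1282] yaw 38.9 grip 0.0001 F [-0.2 -0.2  0.8]
target [0.3687 0.2509] 0.08 tool shift cm now [1.42 0.2  4.68]
turn 0.1
shift after turn [1.42 0.19 4.68]
```

View pics/z14.png

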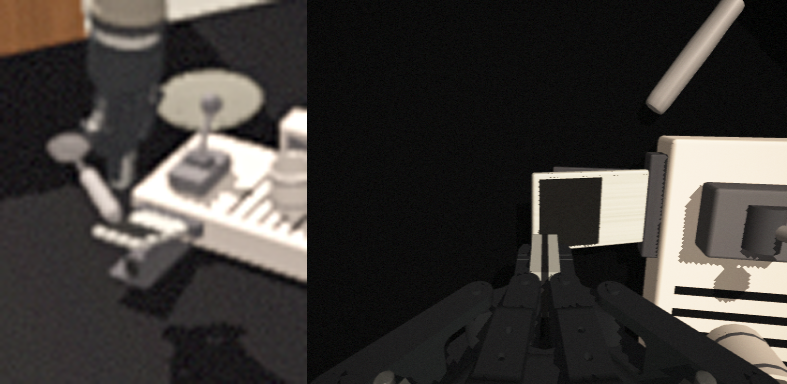

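```bash
python3 -m pendant '0.3 0.1 0.8 0;0.3 0.1 0.9 0;0.3 0 0.9 0;0.3 0 0.9 0;0.2 0 0.8 0;0 0 0 0;0 0 0 0'; python3 -c "
from h import *
tl();go(stand(-.164,.15),.036,np.degrees(yaw))"
```

```text
clock: 37.62
tcp_pos: [0.3712, 0.2533, 0.0771]
orientation: [-2.92, -1.024, 0.219]
contact_force: [0.7, 0.4, 0.0]
grip_width: 0.0
   zaxis [-0.1457 -0.0095] q [-0.482  0.414 -0.235  2.105  0.01   0.75  -0.036]
t 37.62 tcp [0.3712 0.2533 0.0771] yaw 38.9 grip 0.0000 F [0.7 0.4 0. ]
target [0.3672 0.2496] 0.036 tool shift cm now [-0.05  0.39  4.13]
turn 0.1
shift after turn [-0.05  0.39  4.13]
```

```bash
python3 -m pendant '0 0.1 0.6 0;0 0.1 0.6 0;0 0.1 0.6 0;0 0 0.6 0;0 0 0.5 0;0 0 0 0'; python3 -c "
from h import *
tl();go(stand(-.166,.15),.0345,np.degrees(yaw))"
```

```text
clock: 38.12
tcp_pos: [0.3688, 0.25, 0.0463]
orientation: [-2.921, -1.023, 0.218]
contact_force: [-0.4, 0.7, 7.1]
grip_width: -0.0
   zaxis [-0.1453 -0.01  ] q [-0.487  0.464 -0.227  2.128  0.025  0.678 -0.043]
t 38.12 tcp [0.3688 0.25   0.0463] yaw 38.9 grip -0.0000 F [-0.4  0.7  7.1]
target [0.3656 0.2484] 0.0345 tool shift cm now [-0.21  0.03  1.22]
turn 0.1
shift after turn [-0.21  0.03  1.22]
```

```bash
python3 -m pendant '-0.1 0 0.4 0;0 0 0.4 0;0 0 0.4 0;0 0 0.2 0;0 0 0.1 0'; python3 -c "
from h import *
tl();go(stand(-.166,.15),.0345,np.degrees(yaw))"
```

```text
clock: 38.53
tcp_pos: [0.3678, 0.2493, 0.0343]
orientation: [-2.923, -1.021, 0.213]
contact_force: [-4.1, -4.0, 23.3]
grip_width: 0.0006
   zaxis [-0.142  -0.0095] q [-0.492  0.484 -0.223  2.138  0.032  0.646 -0.05 ]
t 38.53 tcp [0.3678 0.2493 0.0343] yaw 38.8 grip 0.0006 F [-4.1 -4.  23.3]
target [0.3656 0.2484] 0.0345 tool shift cm now [-0.23 -0.07  0.01]
turn -0.0
shift after turn [-0.23 -0.07  0.01]
```

```bash
for i in 1 ; do python3 -m pendant '0 0 0.05 0;0 0 0 0;0 0 0.05 0;0 0 0 0;0 0 0.05 0;0 0 0 0;0 0 0.05 0;0 0 0 0'; done; python3 -c "
from h import *
snap('side','d15')
a=cv2.imread('pics/d15.png')
cv2.imwrite('pics/z15.png',cv2.resize(a[110:210,170:320],None,fx=5.2,fy=5.2,interpolation=2))"
```

```text
clock: 39.2
tcp_pos: [0.3679, 0.2493, 0.0373]
orientation: [-2.924, -1.021, 0.211]
contact_force: [-2.0, -2.6, 9.4]
grip_width: -0.0003
```

View pics/z15.png

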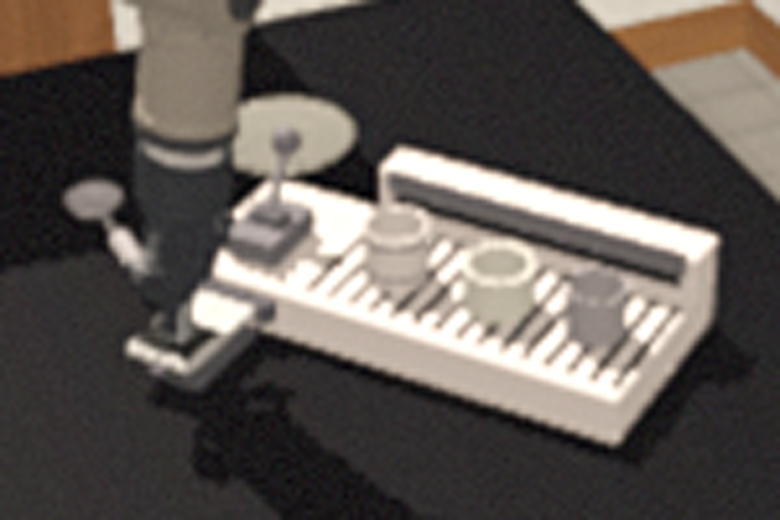

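```bash
python3 -m pendant '0 0 0.4 0;0 0 0.3 0;0 0 0.2 0;0 0 0.2 0'; python3 -m pendant '0 0 0.2 0;0 0 0.2 0;0 0 0.2 0;0 0 0.2 0;0 0 0.2 0;0 0 0.2 0;0 0 0.2 0;0 0 0.2 0'
```

```text
clock: 39.58
tcp_pos: [0.3679, 0.2493, 0.0341]
orientation: [-2.927, -1.019, 0.209]
contact_force: [-4.2, -4.0, 26.5]
grip_width: -0.0003
clock: 40.25
tcp_pos: [0.3679, 0.2494, 0.0341]
orientation: [-2.931, -1.018, 0.203]
contact_force: [-3.8, -4.9, 29.8]
grip_width: -0.0003
```

```bash
for i in 1; do python3 -m pendant '0 0 0.15 0;0 0 0.15 0;0 0 0.15 0;0 0 0.15 0;0 0 0.15 0;0 0 0.15 0;0 0 0.15 0;0 0 0.15 0'; python3 -m pendant '0 0 0.15 0;0 0 0.15 0;0 0 0.15 0;0 0 0.15 0;0 0 0.15 0;0 0 0.15 0;0 0 0.15 0;0 0 0.15 0'; done; python3 -c "
from h import *
tl()"
```

```text
clock: 40.92
tcp_pos: [0.3679, 0.2493, 0.0342]
orientation: [-2.935, -1.017, 0.198]
contact_force: [-3.0, -3.3, 23.8]
grip_width: 0.0001
clock: 41.58
tcp_pos: [0.3679, 0.2493, 0.0342]
orientation: [-2.938, -1.015, 0.193]
contact_force: [-3.0, -3.1, 23.4]
grip_width: 0.0002
   zaxis [-0.1257 -0.0148] q [-0.511  0.478 -0.211  2.146  0.045  0.633 -0.076]
```

```bash
python3 -m pendant '0 0 0.15 0;0 0 0.15 0;0 0 0.15 0;0 0 0.15 0;0 0 0.15 0;0 0 0.15 0;0 0 0.15 0;0 0 0.15 0'; python3 -m pendant '0 0 0.15 0;0 0 0.15 0;0 0 0.15 0;0 0 0.15 0;0 0 0.15 0;0 0 0.15 0;0 0 0.15 0;0 0 0.15 0';python3 -m pendant '0 0 0.15 0;0 0 0.15 0;0 0 0.15 0;0 0 0.15 0;0 0 0.15 0;0 0 0.15 0;0 0 0.15 0;0 0 0.15 0';python3 -m pendant '0 0 0.15 0;0 0 0.15 0;0 0 0.15 0;0 0 0.15 0;0 0 0.15 0;0 0 0.15 0;0 0 0.15 0;0 0 0.15 0';python3 -m pendant '0 0 0.15 0;0 0 0.15 0;0 0 0.15 0;0 0 0.15 0;0 0 0.15 0;0 0 0.15 0;0 0 0.15 0;0 0 0.15 0';python3 -m pendant '0 0 0.15 0;0 0 0.15 0;0 0 0.15 0;0 0 0.15 0;0 0 0.15 0;0 0 0.15 0;0 0 0.15 0;0 0 0.15 0'; python3 -c "
from h import *
tl()
snap('side','d16')
a=cv2.imread('pics/d16.png')
cv2.imwrite('pics/z16.png',cv2.resize(a[110:210,170:320],None,fx=5.2,fy=5.2,interpolation=2))"
```

```text
clock: 42.25
tcp_pos: [0.3679, 0.2493, 0.0342]
orientation: [-2.941, -1.015, 0.188]
contact_force: [-4.0, -3.4, 23.0]
grip_width: -0.0002
clock: 42.92
tcp_pos: [0.3678, 0.2493, 0.0341]
orientation: [-2.944, -1.014, 0.183]
contact_force: [-4.6, -3.2, 23.7]
grip_width: -0.0002
clock: 43.58
tcp_pos: [0.3679, 0.2493, 0.0341]
orientation: [-2.948, -1.013, 0.178]
contact_force: [-2.4, -4.2, 23.5]
grip_width: -0.0002
clock: 44.25
tcp_pos: [0.3679, 0.2493, 0.0341]
orientation: [-2.951, -1.013, 0.173]
contact_force: [-3.5, -3.3, 23.2]
grip_width: -0.0002
clock: 44.92
tcp_pos: [0.3679, 0.2494, 0.0341]
orientation: [-2.954, -1.012, 0.168]
contact_force: [-3.9, -3.3, 23.3]
grip_width: -0.0002
clock: 45.58
tcp_pos: [0.3679, 0.2493, 0.0341]
orientation: [-2.957, -1.012, 0.163]
contact_force: [-4.4, -3.1, 24.2]
grip_width: -0.0001
   zaxis [-0.1024 -0.0221] q [-0.538  0.469 -0.195  2.159  0.065  0.614 -0.112]
```

View pics/z16.png

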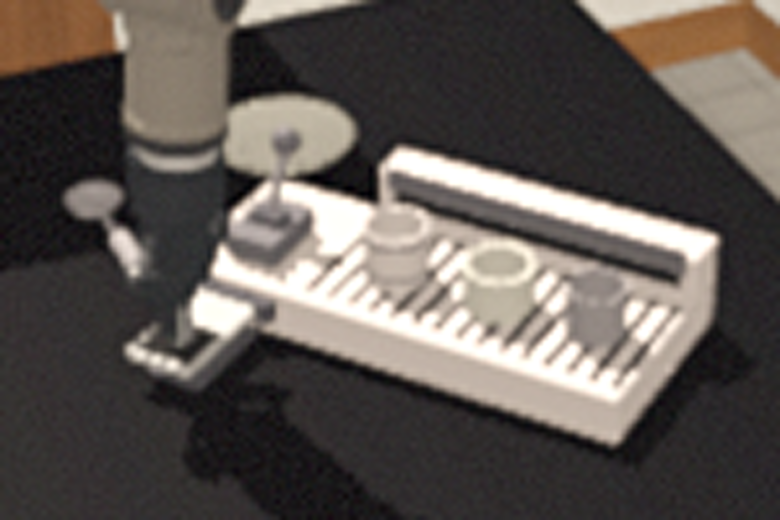

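```bash
python3 -m pendant '0 0 -0.5 0;0 0 -0.7 0;0 0 -1 0;0 0 -1 0;0 0 -1 0;0 0 -1 0;0 0 -1 0;0 0 -1 0'; python3 -m pendant '0 0 -1 0;0 0 -1 0;0 0 -1 0;0 0 -1 0;0 0 -1 0;0 0 -1 0;0 0 -1 0;0 0 -1 0';  python3 -m pendant '0 0 -1 0;0 0 -1 0;0 0 -0.5 0;0 0 0 0'; python3 -c "
from h import *
tl();go(stand(.065,.15),.2,np.degrees(yaw))"
```

```text
clock: 46.3
tcp_pos: [0.3754, 0.2514, 0.1111]
orientation: [-2.956, -1.013, 0.161]
contact_force: [0.3, 0.4, 0.3]
grip_width: 0.0001
clock: 46.97
tcp_pos: [0.3805, 0.2486, 0.1967]
orientation: [-2.959, -1.011, 0.173]
contact_force: [-0.2, -0.1, -0.2]
grip_width: 0.0001
clock: 47.3
tcp_pos: [0.3825, 0.2478, 0.2253]
orientation: [-2.96, -1.01, 0.173]
contact_force: [-0.8, -0.3, 0.9]
grip_width: -0.0
   zaxis [-0.1074 -0.0274] q [-0.491  0.193 -0.212  1.984 -0.009  1.069 -0.039]
t 47.30 tcp [0.3825 0.2478 0.2253] yaw 37.8 grip -0.0000 F [-0.8 -0.3  0.9]
target [0.5456 0.3932] 0.2 tool shift cm now [21.94 -1.48  0.36]
turn -1.0
shift after turn [21.96 -1.09  0.36]
```

```bash
python3 -m pendant '1 0 0 -1;1 0 0 0;1 0 0 0;1.2 -0.1 0 0;1.2 -0.1 0 0;1.2 -0.1 0 0;1.2 -0.1 0 0;1.2 -0.1 0 0'; python3 -m pendant '1.2 -0.1 0 0;1.2 -0.1 0 0;1.2 -0.1 0 0;1.2 -0.1 0 0;1.2 -0.1 0 0;1.2 -0.1 0 0;1.2 -0.1 0 0;1.2 0 0 0';  python3 -m pendant '1.2 0 0 0;1 0 0 0;1 0 0 0;0.5 0 0 0;0 0 0 0;0 0 0 0'; python3 -c "
from h import *
tl();go(stand(.065,.15),.112,np.degrees(yaw))"
```

```text
clock: 47.97
tcp_pos: [0.4536, 0.3111, 0.2108]
orientation: [-2.951, -1.038, 0.184]
contact_force: [0.4, -0.5, 1.2]
grip_width: -0.0002
clock: 48.63
tcp_pos: [0.5298, 0.3842, 0.1885]
orientation: [-2.952, -1.041, 0.202]
contact_force: [-0.4, -0.7, 0.1]
grip_width: 0.0
clock: 49.13
tcp_pos: [0.5618, 0.4121, 0.1735]
orientation: [-2.952, -1.043, 0.216]
contact_force: [0.3, 0.4, 0.2]
grip_width: 0.0001
   zaxis [-0.1304 -0.043 ] q [-0.587  0.643 -0.176  1.423  0.053  1.21  -0.078]
t 49.13 tcp [0.5618 0.4121 0.1735] yaw 39.1 grip 0.0001 F [0.3 0.4 0.2]
target [0.5456 0.3932] 0.112 tool shift cm now [-1.64  0.76  6.38]
turn 0.3
shift after turn [-1.64  0.77  6.38]
```

```bash
python3 -m pendant '-0.3 0.1 0.8 0;-0.3 0.1 1 0;-0.3 0.1 1 0;-0.2 0.1 1 0;-0.1 0.1 1 0;0 0.1 1 0;0 0 0.3 0;0 0 0 0'; python3 -c "
from h import *
tl();go(stand(.055,.15),.112,np.degrees(yaw))
snap('wrist','w17')"
```

```text
clock: 49.8
tcp_pos: [0.5443, 0.3928, 0.1065]
orientation: [-2.954, -1.043, 0.223]
contact_force: [0.6, -0.3, 0.4]
grip_width: 0.0001
   zaxis [-0.1336 -0.0463] q [-0.577  0.672 -0.176  1.537  0.064  1.072 -0.078]
t 49.80 tcp [0.5443 0.3928 0.1065] yaw 39.1 grip 0.0001 F [ 0.6 -0.3  0.4]
target [0.5378 0.3869] 0.112 tool shift cm now [-0.95  0.03 -0.43]
turn 0.2
shift after turn [-0.94  0.03 -0.43]
```

View pics/w17.png

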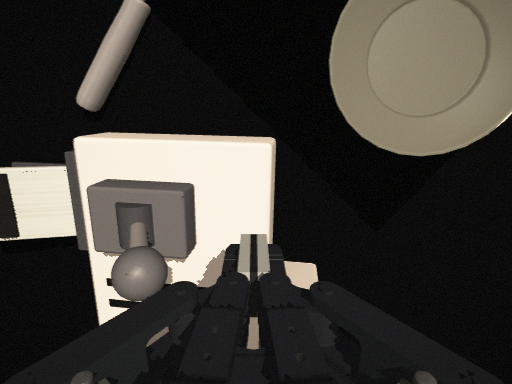

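```bash
python3 -m pendant '-0.8 0 0 0;-1 0 0 0;-1 0 0 0;-1 0 0 0;-1 0 0 0;-1 0 0 0;-1 0 0 0;0 0 0 0'; python3 -c "
from h import *
tl();go(stand(-.028,.15),.112,np.degrees(yaw))"
```

```text
clock: 50.52
tcp_pos: [0.4908, 0.3503, 0.1221]
orientation: [-2.951, -1.042, 0.201]
contact_force: [-0.1, 0.2, 0.3]
grip_width: 0.0002
   zaxis [-0.1225 -0.0369] q [-0.556  0.549 -0.192  1.721  0.055  0.997 -0.08 ]
t 50.52 tcp [0.4908 0.3503 0.1221] yaw 39.1 grip 0.0002 F [-0.1  0.2  0.3]
target [0.4731 0.3349] 0.112 tool shift cm now [-2.2   0.14  1.28]
turn 0.2
shift after turn [-2.2   0.15  1.28]
```

```bash
python3 -m pendant '-0.6 0 0.3 0;-0.6 0.1 0.3 0;-0.5 0 0.3 0;-0.3 0 0.2 0;-0.1 0 0 0;0 0 0 0'; python3 -c "
from h import *
tl();go(stand(-.028,.15),.112,np.degrees(yaw));snap('wrist','w18')"
```

```text
clock: 51.02
tcp_pos: [0.4733, 0.3356, 0.1147]
orientation: [-2.949, -1.042, 0.193]
contact_force: [1.3, 0.2, 0.9]
grip_width: -0.0001
   zaxis [-0.1184 -0.0337] q [-0.549  0.524 -0.197  1.787  0.055  0.952 -0.08 ]
t 51.02 tcp [0.4733 0.3356 0.1147] yaw 39.1 grip -0.0001 F [1.3 0.2 0.9]
target [0.4731 0.3349] 0.112 tool shift cm now [-0.03  0.06  0.27]
turn 0.2
shift after turn [-0.02  0.06  0.27]
```

View pics/w18.png

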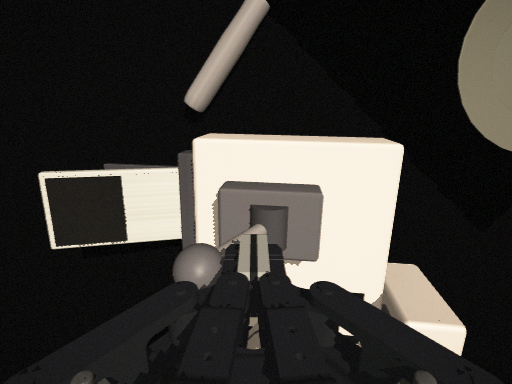

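```bash
python3 -m pendant '-0.3 0 0 0;-0.2 0 0 0;-0.2 0 0 0;0 0 0 0'; python3 -c "
from h import *
tl();go(stand(-.028,.15),.112,np.degrees(yaw))
o=r.get_obs();d=snap('wrist','w19');c=wcam(d,o)
q=plane(c,199,270,.1284)[:2]-SO;print(q@SX,q@SY)
print(proj(c,np.array([*stand(-.0536,.15),.1284])))"
```

```text
clock: 51.4
tcp_pos: [0.4706, 0.3334, 0.1153]
orientation: [-2.947, -1.042, 0.182]
contact_force: [0.5, -0.0, -0.6]
grip_width: -0.0002
   zaxis [-0.1127 -0.0288] q [-0.547  0.514 -0.198  1.801  0.054  0.94  -0.08 ]
t 51.40 tcp [0.4706 0.3334 0.1153] yaw 39.1 grip -0.0002 F [ 0.5 -0.  -0.6]
target [0.4731 0.3349] 0.112 tool shift cm now [0.32 0.06 0.29]
turn 0.2
shift after turn [0.32 0.06 0.29]
-0.057314879079656704 0.14374506172241938
(np.float64(205.74633374875754), np.float64(259.2384224803047))
```

View pics/w19.png

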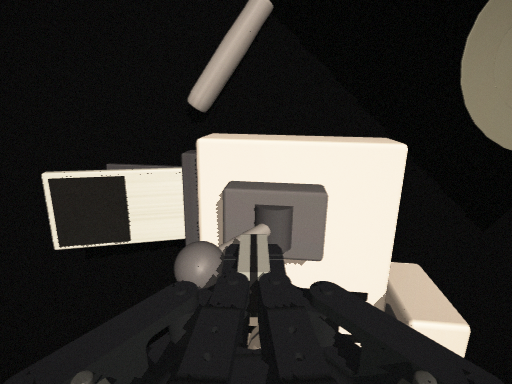

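```bash
python3 -m pendant '-0.3 0 0.1 0;-0.3 0 0.1 0;-0.3 0 0 0;0 0 0 0'; python3 -c "
from h import *
tl();go(stand(-.028,.15),.112,np.degrees(yaw))"
```

```text
clock: 51.78
tcp_pos: [0.4709, 0.3336, 0.1168]
orientation: [-2.942, -1.04, 0.15]
contact_force: [-0.6, -1.4, -0.4]
grip_width: -0.0005
   zaxis [-0.0965 -0.0154] q [-0.545  0.503 -0.199  1.815  0.054  0.916 -0.08 ]
t 51.78 tcp [0.4709 0.3336 0.1168] yaw 39.0 grip -0.0005 F [-0.6 -1.4 -0.4]
target [0.4731 0.3349] 0.112 tool shift cm now [0.29 0.06 0.45]
turn 0.2
shift after turn [0.29 0.06 0.45]
```

```bash
python3 -m pendant '-0.3 0 0.1 0;-0.3 0 0.1 0;-0.3 0 0.1 0;-0.3 0 0.1 0'; python3 -c "
from h import *
tl();go(stand(-.028,.15),.112,np.degrees(yaw))"
```

```text
clock: 52.12
tcp_pos: [0.4704, 0.3332, 0.1173]
orientation: [-2.935, -1.037, 0.111]
contact_force: [8.2, 5.2, -4.5]
grip_width: -0.0001
   zaxis [-0.0762  0.0015] q [-0.542  0.488 -0.202  1.837  0.055  0.882 -0.08 ]
t 52.12 tcp [0.4704 0.3332 0.1173] yaw 39.0 grip -0.0001 F [ 8.2  5.2 -4.5]
target [0.4731 0.3349] 0.112 tool shift cm now [0.35 0.07 0.51]
turn 0.2
shift after turn [0.35 0.07 0.51]
```

```bash
python3 -m pendant '-0.3 0 0.1 0;-0.3 0 0.1 0;-0.3 0 0.1 0;-0.3 0 0.1 0;-0.3 0 0.1 0;0 0 0 0'; python3 -c "
from h import *
tl();go(stand(.03,.15),.2,np.degrees(yaw))"
```

```text
clock: 52.62
tcp_pos: [0.4714, 0.334, 0.1181]
orientation: [-2.924, -1.033, 0.055]
contact_force: [0.3, 0.8, -0.0]
grip_width: 0.0
   zaxis [-0.0465  0.026 ] q [-0.538  0.471 -0.204  1.863  0.056  0.835 -0.08 ]
t 52.62 tcp [0.4714 0.334  0.1181] yaw 38.9 grip 0.0000 F [ 0.3  0.8 -0. ]
target [0.5183 0.3713] 0.2 tool shift cm now [ 5.82 -0.36 -8.3 ]
turn 0.1
shift after turn [ 5.82 -0.37 -8.3 ]
```

```bash
python3 -m pendant '0.5 0 -0.5 0;0.8 0 -1 0;0.8 0 -1 0;0.8 0 -1 0;0.8 0 -1 0;0.8 0 -1 0;0.8 0 -1 0;0.5 0 -1 0'; python3 -m pendant '0 0 -1 0;0 0 0 0' 0;python3 -c "
from h import *
tl();go([.5605,.2482],.2,np.degrees(yaw));snap('scene','s20');snap('side','d20');
a=cv2.imread('pics/d20.png');b=cv2.imread('pics/s20.png')
cv2.imwrite('pics/z20.png',np.hstack([cv2.resize(a[110:200,170:320],None,fx=2.6,fy=4,interpolation=2),cv2.resize(b[220:310,200:350],None,fx=2.6,fy=4,interpolation=2)]))"
```

```text
clock: 53.28
tcp_pos: [0.5141, 0.3637, 0.1913]
orientation: [-2.931, -1.036, 0.093]
contact_force: [0.0, 1.1, 0.3]
grip_width: -0.0002
clock: 53.45
tcp_pos: [0.5151, 0.364, 0.2037]
orientation: [-2.931, -1.036, 0.094]
contact_force: [0.9, -0.4, 0.7]
grip_width: 0.0234
   zaxis [-0.067   0.0094] q [-0.544  0.466 -0.197  1.644  0.041  1.084 -0.064]
t 53.45 tcp [0.5151 0.364  0.2037] yaw 39.0 grip 0.0234 F [ 0.9 -0.4  0.7]
target [0.5605 0.2482] 0.2 tool shift cm now [-3.74 11.86 -0.05]
turn 0.2
shift after turn [-3.7  11.87 -0.05]
```

View pics/z20.png

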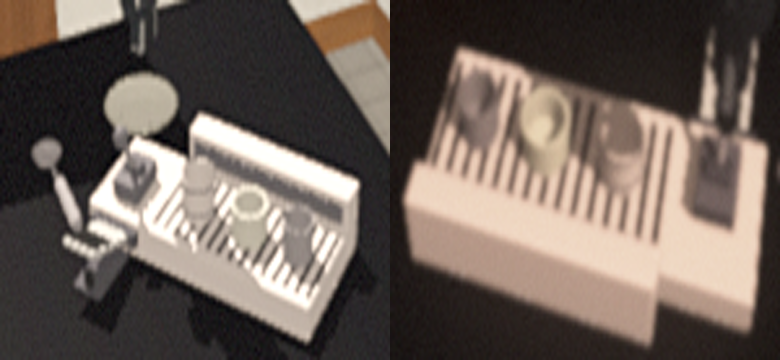

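```bash
python3 -m pendant '-0.3 1 0 0;-0.3 1.2 0 0;-0.3 1.2 0 0;-0.3 1.2 0 0;-0.3 1.2 0 0;-0.4 1.2 0 0;-0.4 1.2 0 0;-0.4 1.2 0.5 0' 0; python3 -m pendant '-0.4 1.2 0.5 0;-0.3 1 0.5 0;0 0 0.5 0;0 0 0 0;0 0 0 0;0 0 0 0' 0;python3 -c "
from h import *
tl();o=r.get_obs();d=snap('wrist','w21');go([.5605,.2482],.0595,np.degrees(yaw));"
```

```text
clock: 54.22
tcp_pos: [0.5528, 0.2623, 0.1905]
orientation: [-2.933, -1.038, 0.106]
contact_force: [-0.1, 0.7, 0.5]
grip_width: 0.0853
clock: 54.72
tcp_pos: [0.5614, 0.2329, 0.1708]
orientation: [-2.938, -1.029, 0.111]
contact_force: [0.4, 0.7, 1.2]
grip_width: 0.0852
   zaxis [-0.0762  0.0016] q [-0.358  0.471 -0.159  1.717  0.04   1.025  0.15 ]
t 54.77 tcp [0.5614 0.2332 0.1709] yaw 38.7 grip 0.0854 F [ 0.3 -0.6  0.1]
target [0.5605 0.2482] 0.0595 tool shift cm now [ 1.52 -0.69 11.12]
turn -0.1
shift after turn [ 1.52 -0.68 11.12]
```

View pics/w21.png

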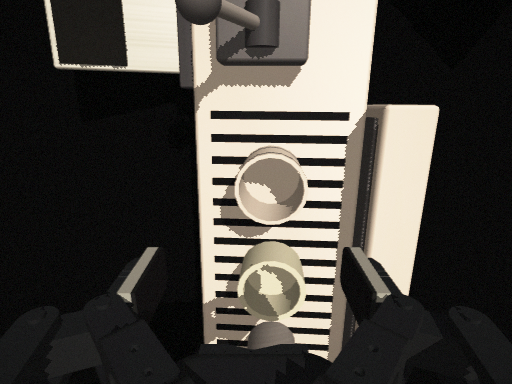

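```bash
python3 -c "
from h import *
o=r.get_obs();d=snap('wrist','w22');c=wcam(d,o)
p=plane(c,271.5,187,.095);print(p,plane(c,271,291,.085));go((p[:2]),.0595,np.degrees(yaw));"
```

```text
[0.5597115  0.24966899 0.095     ] [0.62117038 0.17489851 0.085     ]
t 54.82 tcp [0.5615 0.2333 0.1711] yaw 38.7 grip 0.0855 F [ 0.1 -0.7 -0.1]
target [0.5597 0.2497] 0.0595 tool shift cm now [ 1.53 -0.84 11.14]
turn -0.1
shift after turn [ 1.53 -0.84 11.14]
```

Consistent with where it was placed. Descend.

```bash
python3 -m pendant '0.4 -0.2 0.8 0;0.4 -0.2 1 0;0.4 -0.2 1 0;0.2 -0.1 1 0;0 0 1 0;0 0 1 0;0 0 0.5 0;0 0 0 0' 0; python3 -c "
from h import *
tl();go([.560,.249],.0595,np.degrees(yaw));"
```

```text
clock: 55.48
tcp_pos: [0.5618, 0.2528, 0.1001]
orientation: [-2.933, -1.037, 0.112]
contact_force: [-0.5, -0.2, -1.2]
grip_width: 0.0858
   zaxis [-0.077   0.0026] q [-0.387  0.566 -0.159  1.745  0.056  0.903  0.119]
t 55.48 tcp [0.5618 0.2528 0.1001] yaw 39.0 grip 0.0858 F [-0.5 -0.2 -1.2]
target [0.56  0.249] 0.0595 tool shift cm now [-0.14  0.39  4.06]
turn 0.2
shift after turn [-0.14  0.39  4.06]
```

```bash
python3 -m pendant '-0.1 0.2 0.8 0;0 0.1 0.8 0;0 0 0.8 0;0 0 0.7 0;0 0 0.5 0;0 0 0 0;0 0 0 0' 0; python3 -c "
from h import *
tl();go([.560,.249],.0595,np.degrees(yaw));"
```

```text
clock: 56.07
tcp_pos: [0.5603, 0.2484, 0.0601]
orientation: [-2.935, -1.035, 0.112]
contact_force: [0.5, -0.2, -0.7]
grip_width: 0.0858
   zaxis [-0.0768  0.0022] q [-0.386  0.614 -0.154  1.772  0.066  0.828  0.117]
t 56.07 tcp [0.5603 0.2484 0.0601] yaw 38.9 grip 0.0858 F [ 0.5 -0.2 -0.7]
target [0.56  0.249] 0.0595 tool shift cm now [ 0.01 -0.06  0.07]
turn 0.1
shift after turn [ 0.01 -0.06  0.07]
```

```bash
python3 -m pendant '0 0 0 0;0 0 0 0;0 0 0 0;0 0 0 0;0 0 0 0;0 0 0 0;0 0 0 0;0 0 0 0' 255 30;  python3 -m pendant '0 0 -0.5 0;0 0 -1 0;0 0 -1.2 0;0 0 -1.2 0;0 0 -1.2 0;0 0 -1.2 0;0 0 -1.2 0;0 0 -1 0'; python3 -m pendant '0 0 -1 0;0 0 -1 0;0 0 0 0';python3 -c "
from h import *
tl();go(tray(.03,.1),.12,np.degrees(yaw));"
```

```text
clock: 56.73
tcp_pos: [0.5615, 0.2491, 0.0622]
orientation: [-2.935, -1.035, 0.107]
contact_force: [0.2, 0.1, -1.5]
grip_width: 0.0556
clock: 57.4
tcp_pos: [0.568, 0.2486, 0.1558]
orientation: [-2.934, -1.035, 0.107]
contact_force: [1.1, 0.9, -0.0]
grip_width: 0.0561
clock: 57.65
tcp_pos: [0.5716, 0.2493, 0.1825]
orientation: [-2.934, -1.035, 0.097]
contact_force: [0.5, 0.1, -0.9]
grip_width: 0.056
   zaxis [-0.0682  0.0064] q [-0.373  0.478 -0.161  1.675  0.04   1.05   0.139]
t 57.65 tcp [0.5716 0.2493 0.1825] yaw 38.9 grip 0.0560 F [ 0.5  0.1 -0.9]
target [ 0.6625 -0.2359] 0.12 tool shift cm now [-23.07  43.76   5.31]
turn 0.1
shift after turn [-23.    43.8    5.31]
```

```bash
python3 -m pendant '-0.4 0.7 0 0;-0.7 1.3 0 0;-0.7 1.3 0 0;-0.7 1.3 0 0;-0.7 1.3 0 0;-0.7 1.3 0 0;-0.7 1.3 0 0;-0.7 1.3 0 0'; python3 -m pendant '-0.7 1.3 0 0;-0.7 1.3 0 0;-0.7 1.3 0 0;-0.7 1.3 0 0;-0.7 1.3 0 0;-0.7 1.3 0 0;-0.7 1.3 0 0;-0.7 1.3 0 0';python3 -m pendant '-0.7 1.3 0 0;-0.7 1.3 0 0;-0.7 1.3 0 0;-0.7 1.3 0 0;-0.7 1.3 0 0;-0.7 1.3 0 0;-0.7 1.3 0 0;-0.7 1.3 0 0';python3 -c "
from h import *
tl();go(tray(.03,.1),.12,np.degrees(yaw));"
```

```text
clock: 58.32
tcp_pos: [0.5895, 0.1291, 0.1758]
orientation: [-2.933, -1.039, 0.11]
contact_force: [0.6, 0.6, -0.9]
grip_width: 0.0559
clock: 58.98
tcp_pos: [0.6051, -0.0097, 0.1654]
orientation: [-2.939, -1.023, 0.138]
contact_force: [0.6, -0.1, -0.7]
grip_width: 0.0554
clock: 59.65
tcp_pos: [0.6163, -0.147, 0.1557]
orientation: [-2.941, -1.006, 0.166]
contact_force: [0.2, 0.4, -0.7]
grip_width: 0.0557
   zaxis [-0.1099 -0.0073] q [ 0.153  0.54  -0.039  1.641  0.046  1.07   0.753]
t 59.65 tcp [ 0.6163 -0.147   0.1557] yaw 37.9 grip 0.0557 F [ 0.2  0.4 -0.7]
target [ 0.6625 -0.2359] 0.12 tool shift cm now [-1.48 10.07  3.11]
turn -0.9
shift after turn [-1.64 10.04  3.11]
```

```bash
sed -i 's/TO=np.array(\[.5745,-.292\])/TO=np.array([.5740,-.2840])/' h.py; python3 -m pendant '-0.2 1 0.2 -0.9;-0.2 1 0.3 0;-0.2 1 0.3 0;-0.2 1 0.3 0;-0.2 1 0.3 0;-0.1 1 0.3 0;-0.1 1 0.3 0;-0.1 0.8 0.3 0'; python3 -m pendant '0 0.5 0.3 0;0 0.3 0.3 0;0 0 0 0;0 0 0 0';python3 -c "
from h import *
tl();go(tray(.03,.1),.0225,np.degrees(yaw));snap('scene','s23');snap('side','d23');
a=cv2.imread('pics/d23.png');b=cv2.imread('pics/s23.png')
cv2.imwrite('pics/z23.png',np.hstack([cv2.resize(a[130:310,220:370],None,fx=2.6,fy=2.6,interpolation=2),cv2.resize(b[130:310,150:300],None,fx=2.6,fy=2.6,interpolation=2)]))"
```

```text
clock: 60.32
tcp_pos: [0.652, -0.2292, 0.125]
orientation: [-2.935, -1.021, 0.172]
contact_force: [0.3, -0.7, -1.0]
grip_width: 0.0556
clock: 60.65
tcp_pos: [0.6571, -0.2375, 0.116]
orientation: [-2.935, -1.019, 0.174]
contact_force: [0.3, 0.8, -0.3]
grip_width: 0.0558
   zaxis [-0.1153 -0.008 ] q [ 0.253  0.681 -0.018  1.49   0.052  1.082  0.879]
t 60.65 tcp [ 0.6571 -0.2375  0.116 ] yaw 38.5 grip 0.0558 F [ 0.3  0.8 -0.3]
target [ 0.662  -0.2279] 0.0225 tool shift cm now [1.87 0.16 9.22]
turn -0.3
shift after turn [1.87 0.17 9.22]
```

View pics/z23.png

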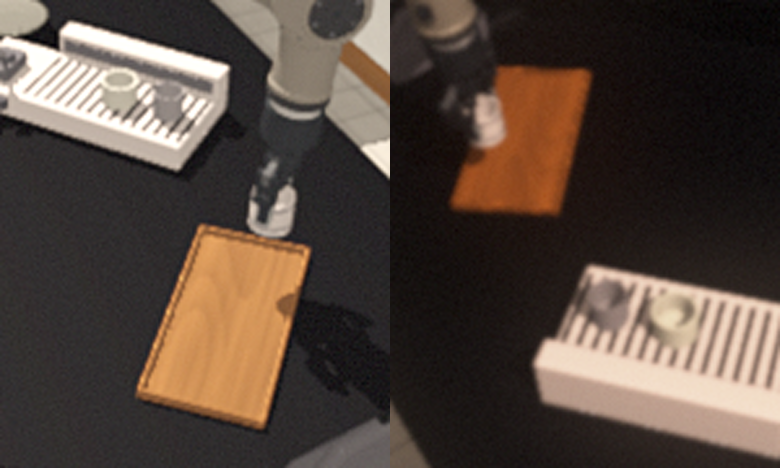

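```bash
python3 -c "
from h import *
C=cal()
for u,v in [(450,210),(560,214),(593,70)]: print('sc',plane(C['scene'],150+(u-390)/2.6,130+v/2.6,.014)[:2])
for u,v in [(199,226),(311,244),(138,394),(266,429)]: print('sd',plane(C['side'],220+u/2.6,130+v/2.6,.014)[:2])
for x,y in [(.08,.16),(-.08,.16),(-.08,-.16),(.08,-.16)]: print(tray(x,y))
"
```

```text
sc [ 0.74664323 -0.21014023]
sc [ 0.62217219 -0.10465319]
sc [ 0.4024214  -0.35347903]
sd [ 0.61775684 -0.1254291 ]
sd [ 0.74608125 -0.22379978]
sd [ 0.4067081  -0.36861356]
sd [ 0.52469573 -0.47771384]
[ 0.73910041 -0.21513886]
[ 0.61797134 -0.11060299]
[ 0.40889959 -0.35286114]
[ 0.53002866 -0.45739701]
```

```bash
sed -i 's/TO=np.array(\[.5740,-.2840\])/TO=np.array([.5740,-.2870])/' h.py; python3 -m pendant '0.4 0 0.8 -0.2;0.3 0 1 0;0.3 0 1 0;0.2 0 1 0;0.2 0 1 0;0.1 0 1 0;0 0 0.5 0;0 0 0 0';python3 -c "
from h import *
tl();go(tray(.025,.1),.0225,np.degrees(yaw))"
```

```text
clock: 61.42
tcp_pos: [0.6614, -0.2242, 0.0448]
orientation: [-2.929, -1.03, 0.174]
contact_force: [-0.7, -0.3, -0.6]
grip_width: 0.0557
   zaxis [-0.1162 -0.0066] q [ 0.237  0.762 -0.023  1.521  0.058  0.971  0.861]
t 61.42 tcp [ 0.6614 -0.2242  0.0448] yaw 38.9 grip 0.0557 F [-0.7 -0.3 -0.6]
target [ 0.6583 -0.2276] 0.0225 tool shift cm now [-0.25  0.22  2.26]
turn 0.1
shift after turn [-0.25  0.22  2.26]
```

```bash
python3 -m pendant '-0.1 0.1 0.5 0;-0.1 0.1 0.5 0;0 0 0.5 0;0 0 0.3 0;0 0 0 0;0 0 0 0';python3 -m pendant '0 0 0.2 0;0 0 0.1 0;0 0 0.1 0;0 0 0 0';python3 -c "
from h import *
tl();go(tray(.025,.1),.0225,np.degrees(yaw))"
```

```text
clock: 61.92
tcp_pos: [0.6588, -0.2286, 0.0254]
orientation: [-2.93, -1.028, 0.174]
contact_force: [0.5, 0.3, -0.9]
grip_width: 0.0558
clock: 62.25
tcp_pos: [0.6592, -0.229, 0.0224]
orientation: [-2.931, -1.028, 0.171]
contact_force: [0.3, 0.5, -0.4]
grip_width: 0.0556
   zaxis [-0.1137 -0.0078] q [ 0.244  0.787 -0.022  1.532  0.061  0.932  0.863]
t 62.25 tcp [ 0.6592 -0.229   0.0224] yaw 38.8 grip 0.0556 F [ 0.3  0.5 -0.4]
target [ 0.6583 -0.2276] 0.0225 tool shift cm now [ 0.01 -0.16  0.  ]
turn 0.0
shift after turn [ 0.01 -0.16  0.  ]
```

```bash
python3 -m pendant '0 0 0.1 0;0 0 0.1 0;0 0 0 0';python3 -m pendant '0 0 0.1 0;0 0 0.1 0;0 0 0 0';python3 -m pendant '0 0 0.1 0;0 0 0.1 0;0 0 0 0'
```

```text
clock: 62.5
tcp_pos: [0.6595, -0.2291, 0.0226]
orientation: [-2.932, -1.028, 0.17]
contact_force: [-0.3, 0.3, -1.3]
grip_width: 0.0559
clock: 62.75
tcp_pos: [0.6599, -0.2292, 0.0224]
orientation: [-2.933, -1.029, 0.168]
contact_force: [0.4, 0.7, 0.7]
grip_width: 0.0559
clock: 63.0
tcp_pos: [0.6602, -0.2292, 0.0223]
orientation: [-2.933, -1.029, 0.167]
contact_force: [0.3, -0.5, -1.1]
grip_width: 0.0559
```

```bash
python3 -m pendant '0 0 0 0;0 0 0 0;0 0 0 0;0 0 0 0;0 0 0 0;0 0 0 0' 0; python3 -m pendant '0 0 -0.5 0;0 0 -1 0;0 0 -1.2 0;0 0 -1.2 0;0 0 -1.2 0;0 0 -1.2 0;0 0 -1.2 0;0 0 -1.2 0'; python3 -m pendant '0 0 -1.2 0;0 0 -1.2 0;0 0 -1.2 0;0 0 -1 0;0 0 -1 0;0 0 0 0;0 0 0 0';python3 -c "
from h import *
tl();o=r.get_obs();d=snap('wrist','w24');go([.6212,.1749],.2,np.degrees(yaw))
c=wcam(d,o)
for x,y in [(.08,.16),(-.08,.16)]: print(proj(c,np.array([*tray(x,y),.014])))"
```

```text
clock: 63.5
tcp_pos: [0.66, -0.2292, 0.0208]
orientation: [-2.933, -1.029, 0.167]
contact_force: [-0.0, -0.2, -0.5]
grip_width: 0.0853
clock: 64.17
tcp_pos: [0.67, -0.2282, 0.1152]
orientation: [-2.932, -1.029, 0.169]
contact_force: [-0.1, 0.3, 0.3]
grip_width: 0.0853
clock: 64.75
tcp_pos: [0.6792, -0.2281, 0.1825]
orientation: [-2.937, -1.03, 0.16]
contact_force: [0.2, -0.1, -1.1]
grip_width: 0.0849
   zaxis [-0.105  -0.0098] q [ 0.233  0.641 -0.018  1.398  0.046  1.204  0.874]
t 64.80 tcp [ 0.6793 -0.2281  0.1826] yaw 38.8 grip 0.0851 F [0.1 0.  0. ]
target [0.6212 0.1749] 0.2 tool shift cm now [ 20.5  -35.2   -1.52]
turn -0.0
shift after turn [ 20.51 -35.19  -1.52]
(np.float64(316.57438265817774), np.float64(206.6269443976317))
(np.float64(294.82468966558577), np.float64(48.18272265451429))
```

View pics/w24.png

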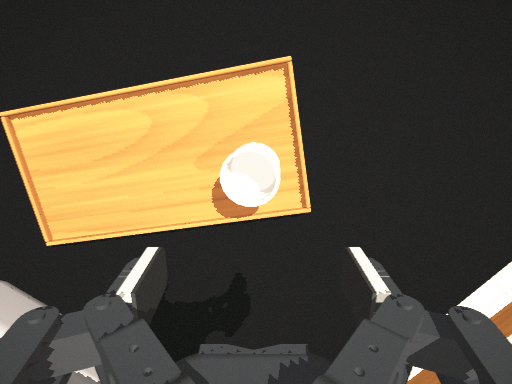

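```bash
python3 -c "
from h import *
o=r.get_obs();d=snap('wrist','w25');c=wcam(d,o)
P=[plane(c,u,v,.014)[:2] for u,v in [(310,211),(290,57),(2,113),(47,244)]]
for p in P: print(p)
print('centre',np.mean(P,0),(P[0]+P[2])/2,(P[1]+P[3])/2)
b=plane(c,249,173,.055)[:2]; q=b-np.mean(P,0); print('beaker',b,q@TX,q@TY)
for p in P: q=p-np.mean(P,0); print(q@TX,q@TY)"
```

```text
[ 0.737343   -0.22647996]
[ 0.61965728 -0.12236887]
[ 0.4106648  -0.35813671]
[ 0.52589869 -0.46358616]
centre [ 0.57339094 -0.29264293] [ 0.5740039  -0.29230834] [ 0.57277799 -0.29297752]
beaker [ 0.65812803 -0.22692807] 0.021216028180831736 0.10511277870052038
0.08089347977002488 0.15720706304984358
-0.07622217136163428 0.15913518511313818
-0.08040260009369618 -0.15589950455947899
0.07573129168530582 -0.1604427436035027
```

```bash
sed -i 's/TO=np.array(\[.5740,-.2870\])/TO=np.array([.5735,-.2920])/' h.py; python3 -m pendant '0.4 -0.7 -0.1 0;0.7 -1.25 -0.1 0;0.7 -1.25 -0.1 0;0.7 -1.25 -0.1 0;0.7 -1.25 -0.1 0;0.7 -1.25 -0.1 0;0.7 -1.25 -0.1 0;0.7 -1.25 -0.1 0'; python3 -m pendant '0.7 -1.25 -0.1 0;0.7 -1.25 -0.1 0;0.7 -1.25 -0.1 0;0.7 -1.25 -0.1 0;0.7 -1.25 -0.1 0;0.7 -1.25 -0.1 0;0.7 -1.25 -0.1 0;0.7 -1.25 -0.1 0';python3 -m pendant '0.7 -1.25 -0.1 0;0.7 -1.25 -0.1 0;0.7 -1.25 0 0;0.7 -1.25 0 0;0.7 -1.25 0 0;0.7 -1.25 0 0;0.7 -1.25 0 0;0.7 -1.25 0 0';python3 -c "
from h import *
tl();go([.6212,.1749],.2,np.degrees(yaw))"
```

```text
clock: 65.52
tcp_pos: [0.6578, -0.1105, 0.1875]
orientation: [-2.933, -1.028, 0.17]
contact_force: [0.2, -0.6, 1.3]
grip_width: 0.0852
clock: 66.18
tcp_pos: [0.6379, 0.0164, 0.1984]
orientation: [-2.932, -1.03, 0.168]
contact_force: [-0.8, -0.9, 0.3]
grip_width: 0.0852
clock: 66.85
tcp_pos: [0.6171, 0.1417, 0.2021]
orientation: [-2.932, -1.03, 0.168]
contact_force: [0.4, -0.1, 0.2]
grip_width: 0.0853
   zaxis [-0.1112 -0.0081] q [-0.226  0.499 -0.119  1.594  0.031  1.16   0.328]
t 66.85 tcp [0.6171 0.1417 0.2021] yaw 38.9 grip 0.0853 F [ 0.4 -0.1  0.2]
target [0.6212 0.1749] 0.2 tool shift cm now [ 2.41 -2.32  0.13]
turn 0.0
shift after turn [ 2.41 -2.32  0.13]
```

```bash
python3 -m pendant '0.7 -0.6 0.3 0;0.6 -0.5 0.6 0;0.5 -0.5 0.8 0;0.3 -0.3 0.8 0;0.2 -0.1 0.8 0;0 0 0.4 0;0 0 0 0;0 0 0 0';python3 -m pendant '0 0 0 0;0 0 0 0'; python3 -c "
from h import *
tl();o=r.get_obs();d=snap('wrist','w26');go([.6212,.1749],.054,np.degrees(yaw))"
```

```text
clock: 67.52
tcp_pos: [0.617, 0.1775, 0.1582]
orientation: [-2.93, -1.034, 0.173]
contact_force: [-0.1, 0.1, 0.7]
grip_width: 0.0854
clock: 67.68
tcp_pos: [0.6173, 0.1759, 0.1581]
orientation: [-2.932, -1.031, 0.173]
contact_force: [0.6, 0.4, 0.1]
grip_width: 0.0853
   zaxis [-0.1145 -0.0097] q [-0.271  0.557 -0.126  1.606  0.037  1.093  0.276]
t 67.73 tcp [0.6174 0.1758 0.1582] yaw 38.9 grip 0.0851 F [-0.8 -0.6  0.1]
target [0.6212 0.1749] 0.054 tool shift cm now [ 1.23  0.97 10.31]
turn 0.1
shift after turn [ 1.24  0.97 10.31]
```

View pics/w26.png

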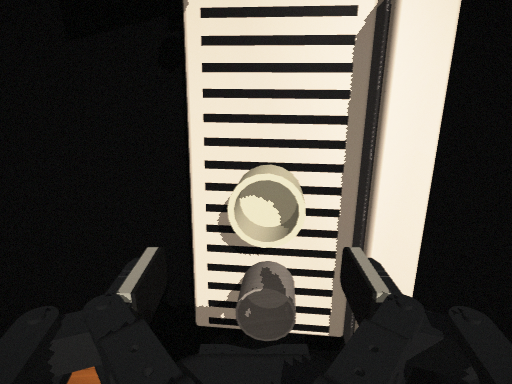

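```bash
python3 -c "
from h import *
o=r.get_obs();d=snap('wrist','w27');c=wcam(d,o)
p=plane(c,267,211,.085);print(p,plane(c,266,313,.091));go((p[:2]),.054,np.degrees(yaw));"
```

```text
[0.62184233 0.17521293 0.085     ] [0.67614052 0.10887172 0.091     ]
t 67.78 tcp [0.6174 0.176  0.1583] yaw 38.9 grip 0.0855 F [ 0.2 -0.3 -0.7]
target [0.6218 0.1752] 0.054 tool shift cm now [ 1.28  1.01 10.32]
turn 0.1
shift after turn [ 1.28  1.   10.32]
```

```bash
python3 -m pendant '0.3 0.2 0.8 0;0.3 0.2 1 0;0.2 0.2 1 0;0.2 0.2 1 0;0.1 0.1 1 0;0 0 1 0;0 0 0.5 0;0 0 0 0' 0; python3 -c "
from h import *
tl();go([.6215,.175],.054,np.degrees(yaw));"
```

```text
clock: 68.45
tcp_pos: [0.625, 0.1746, 0.0865]
orientation: [-2.932, -1.03, 0.174]
contact_force: [-0.7, 0.1, -0.5]
grip_width: 0.0853
   zaxis [-0.1146 -0.0098] q [-0.269  0.648 -0.122  1.632  0.049  0.977  0.276]
t 68.45 tcp [0.625  0.1746 0.0865] yaw 38.9 grip 0.0853 F [-0.7  0.1 -0.5]
target [0.6215 0.175 ] 0.054 tool shift cm now [ 0.07 -0.04  3.27]
turn 0.1
shift after turn [ 0.07 -0.04  3.27]
```

```bash
python3 -m pendant '0 0 0.8 0;0 0 0.8 0;0 0 0.7 0;0 0 0.4 0;0 0 0.2 0;0 0 0 0;0 0 0 0' 0; python3 -c "
from h import *
tl();go([.6215,.175],.054,np.degrees(yaw));"
```

```text
clock: 69.03
tcp_pos: [0.6211, 0.1746, 0.0546]
orientation: [-2.932, -1.031, 0.174]
contact_force: [-0.8, 0.2, -0.4]
grip_width: 0.0855
   zaxis [-0.1147 -0.0096] q [-0.271  0.682 -0.121  1.655  0.055  0.919  0.271]
t 69.03 tcp [0.6211 0.1746 0.0546] yaw 38.9 grip 0.0855 F [-0.8  0.2 -0.4]
target [0.6215 0.175 ] 0.054 tool shift cm now [ 0.06 -0.    0.06]
turn 0.1
shift after turn [ 0.06 -0.    0.06]
```

```bash
python3 -m pendant '0 0 0 0;0 0 0 0;0 0 0 0;0 0 0 0;0 0 0 0;0 0 0 0;0 0 0 0;0 0 0 0' 255 35;  python3 -m pendant '0 0 -0.5 0;0 0 -1 0;0 0 -1.2 0;0 0 -1.2 0;0 0 -1.2 0;0 0 -1.2 0;0 0 -1.2 0;0 0 -1 0'; python3 -m pendant '0 0 -1 0;0 0 -1 0;0 0 0 0;0 0 0 0';python3 -c "
from h import *
tl();go(tray(-.025,.0),.12,np.degrees(yaw));snap('side','d28')
a=cv2.imread('pics/d28.png');cv2.imwrite('pics/z28.png',cv2.resize(a[60:210,170:350],None,fx=3.9,fy=3.9,interpolation=2))"
```

```text
clock: 69.7
tcp_pos: [0.6217, 0.1746, 0.056]
orientation: [-2.932, -1.031, 0.171]
contact_force: [-0.3, -0.6, 0.1]
grip_width: 0.0597
clock: 70.37
tcp_pos: [0.6316, 0.1753, 0.1484]
orientation: [-2.932, -1.031, 0.174]
contact_force: [-0.5, -0.5, -2.1]
grip_width: 0.0598
clock: 70.7
tcp_pos: [0.6362, 0.176, 0.1749]
orientation: [-2.933, -1.031, 0.164]
contact_force: [-0.6, 0.2, -2.1]
grip_width: 0.0599
   zaxis [-0.1085 -0.0078] q [-0.266  0.565 -0.122  1.549  0.036  1.135  0.286]
t 70.70 tcp [0.6362 0.176  0.1749] yaw 38.9 grip 0.0599 F [-0.6  0.2 -2.1]
target [ 0.5546 -0.2757] 0.12 tool shift cm now [-34.08  30.5    6.7 ]
turn 0.1
shift after turn [-34.05  30.54   6.7 ]
```

View pics/z28.png

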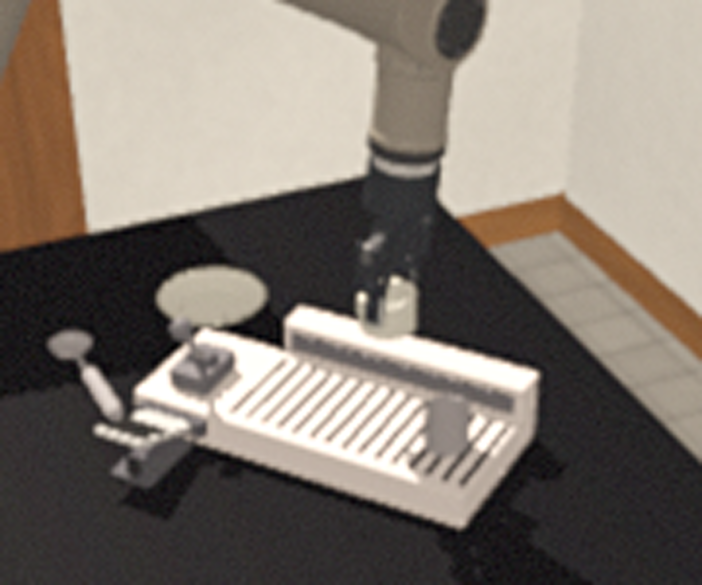

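```bash
python3 -m pendant '-0.6 0.5 0 0;-1.2 1.05 0 0;-1.2 1.05 0 0;-1.2 1.05 0 0;-1.2 1.05 0 0;-1.2 1.05 0 0;-1.2 1.05 0 0;-1.2 1.05 0 0'; python3 -m pendant '-1.2 1.05 0.1 0;-1.2 1.05 0.1 0;-1.2 1.05 0.1 0;-1.2 1.05 0.1 0;-1.2 1.05 0.1 0;-1.2 1.05 0.1 0;-1.2 1.05 0.1 0;-1.2 1.05 0.1 0';python3 -m pendant '-1.2 1.05 0.2 0;-1.2 1.05 0.2 0;-1.2 1.05 0.2 0;-1.2 1.05 0.2 0;-1.2 1.05 0.2 0;-1.2 1.05 0.2 0;-1.2 1.05 0.2 0;0 0 0 0';python3 -c "
from h import *
tl();go(tray(-.025,.0),.12,np.degrees(yaw))"
```

```text
clock: 71.42
tcp_pos: [0.6102, 0.0465, 0.1745]
orientation: [-2.931, -1.032, 0.175]
contact_force: [0.3, -0.4, -2.5]
grip_width: 0.0599
clock: 72.08
tcp_pos: [0.5797, -0.102, 0.1714]
orientation: [-2.941, -1.012, 0.178]
contact_force: [0.4, 0.3, -1.6]
grip_width: 0.0597
clock: 72.75
tcp_pos: [0.5449, -0.2361, 0.1621]
orientation: [-2.953, -0.985, 0.183]
contact_force: [-0.8, -0.4, -1.5]
grip_width: 0.0595
   zaxis [-0.1188 -0.015 ] q [ 2.790e-01  4.720e-01 -1.000e-03  1.741e+00  5.500e-02  1.040e+00
  8.910e-01]
t 72.75 tcp [ 0.5449 -0.2361  0.1621] yaw 37.1 grip 0.0595 F [-0.8 -0.4 -1.5]
target [ 0.5546 -0.2757] 0.12 tool shift cm now [-1.16  4.    4.12]
turn -1.8
shift after turn [-1.29  3.96  4.12]
```

```bash
python3 -m pendant '-0.2 0.8 0.6 -1.5;-0.2 0.8 0.8 0;-0.2 0.7 0.8 0;-0.2 0.6 0.8 0;-0.2 0.4 0.8 0;-0.1 0.2 0.4 0;0 0 0 0;0 0 0 0';python3 -c "
from h import *
tl();go(tray(-.025,.0),.016,np.degrees(yaw))"
```

```text
clock: 73.42
tcp_pos: [0.5494, -0.2764, 0.115]
orientation: [-2.939, -1.013, 0.185]
contact_force: [0.3, 0.7, -2.2]
grip_width: 0.0598
   zaxis [-0.1208 -0.0129] q [0.334 0.558 0.004 1.721 0.061 0.974 0.964]
t 73.42 tcp [ 0.5494 -0.2764  0.115 ] yaw 38.2 grip 0.0598 F [ 0.3  0.7 -2.2]
target [ 0.5546 -0.2757] 0.016 tool shift cm now [1.47 0.9  9.77]
turn -0.6
shift after turn [1.46 0.91 9.77]
```

```bash
python3 -m pendant '0.3 0.2 0.8 -0.5;0.3 0.2 1 0;0.2 0.2 1 0;0.2 0.1 1 0;0.2 0.1 1 0;0.1 0 1 0;0.1 0 0.8 0;0 0 0 0';python3 -m pendant '0 0 0.6 0;0 0 0.6 0;0 0 0.3 0;0 0 0 0;0 0 0 0';python3 -c "
from h import *
tl();go(tray(-.025,.0),.016,np.degrees(yaw))"
```

```text
clock: 74.08
tcp_pos: [0.5593, -0.2715, 0.0401]
orientation: [-2.931, -1.032, 0.183]
contact_force: [-0.6, 0.8, -1.6]
grip_width: 0.0597
clock: 74.5
tcp_pos: [0.557, -0.272, 0.0234]
orientation: [-2.931, -1.031, 0.184]
contact_force: [0.9, -0.5, -1.9]
grip_width: 0.0604
   zaxis [-0.1207 -0.0118] q [ 3.280e-01  6.860e-01 -1.000e-03  1.746e+00  6.900e-02  8.220e-01
  9.540e-01]
t 74.50 tcp [ 0.557  -0.272   0.0234] yaw 39.0 grip 0.0604 F [ 0.9 -0.5 -1.9]
target [ 0.5546 -0.2757] 0.016 tool shift cm now [-0.35  0.19  0.77]
turn 0.1
shift after turn [-0.35  0.19  0.77]
```

```bash
python3 -m pendant '-0.1 0.1 0.3 0;0 0 0.2 0;0 0 0.2 0;0 0 0 0;0 0 0 0';python3 -m pendant '0 0 0.15 0;0 0 0.1 0;0 0 0 0';python3 -m pendant '0 0 0.15 0;0 0 0.1 0;0 0 0 0';python3 -c "
from h import *
tl();go(tray(-.025,.0),.016,np.degrees(yaw))"
```

```text
clock: 74.92
tcp_pos: [0.5569, -0.2743, 0.0172]
orientation: [-2.933, -1.031, 0.181]
contact_force: [0.3, 0.6, -2.0]
grip_width: 0.0604
clock: 75.17
tcp_pos: [0.5572, -0.2746, 0.0164]
orientation: [-2.934, -1.031, 0.179]
contact_force: [-0.4, 0.2, -2.1]
grip_width: 0.0598
clock: 75.42
tcp_pos: [0.5576, -0.2748, 0.0164]
orientation: [-2.935, -1.031, 0.178]
contact_force: [0.7, -1.1, -2.1]
grip_width: 0.0597
   zaxis [-0.116  -0.0135] q [ 3.310e-01  6.960e-01 -1.000e-03  1.747e+00  7.100e-02  8.050e-01
  9.550e-01]
t 75.42 tcp [ 0.5576 -0.2748  0.0164] yaw 38.9 grip 0.0597 F [ 0.7 -1.1 -2.1]
target [ 0.5546 -0.2757] 0.016 tool shift cm now [-0.29 -0.12  0.07]
turn 0.1
shift after turn [-0.29 -0.12  0.07]
```

Touching the floor; release and lift.

```bash
python3 -m pendant '0 0 0 0;0 0 0 0;0 0 0 0;0 0 0 0;0 0 0 0;0 0 0 0' 0; python3 -m pendant '0 0 -0.5 0;0 0 -1 0;0 0 -1.2 0;0 0 -1.2 0;0 0 -1.2 0;0 0 -1.2 0;0 0 -1.2 0;0 0 -1.2 0'; python3 -m pendant '0 0 -1.2 0;0 0 -1.2 0;0 0 -1.2 0;0 0 -1 0;0 0 -1 0;0 0 0 0;0 0 0 0';python3 -c "
from h import *
tl();o=r.get_obs();d=snap('wrist','w29');go([.6761,.1085],.2,np.degrees(yaw))"
```

```text
clock: 75.92
tcp_pos: [0.5585, -0.2751, 0.0163]
orientation: [-2.936, -1.032, 0.176]
contact_force: [-0.1, 0.1, 0.2]
grip_width: 0.0855
clock: 76.58
tcp_pos: [0.5687, -0.2735, 0.1109]
orientation: [-2.935, -1.032, 0.177]
contact_force: [0.5, 1.4, 0.3]
grip_width: 0.0856
clock: 77.17
tcp_pos: [0.5788, -0.2734, 0.1803]
orientation: [-2.942, -1.034, 0.164]
contact_force: [-0.1, -0.5, 0.7]
grip_width: 0.0855
   zaxis [-0.1048 -0.0173] q [0.317 0.515 0.002 1.621 0.054 1.1   0.968]
t 77.22 tcp [ 0.579  -0.2734  0.1803] yaw 38.9 grip 0.0855 F [ 0.3 -0.4  0.2]
target [0.6761 0.1085] 0.2 tool shift cm now [ 31.21 -23.86  -3.64]
turn 0.0
shift after turn [ 31.19 -23.88  -3.64]
```

View pics/w29.png

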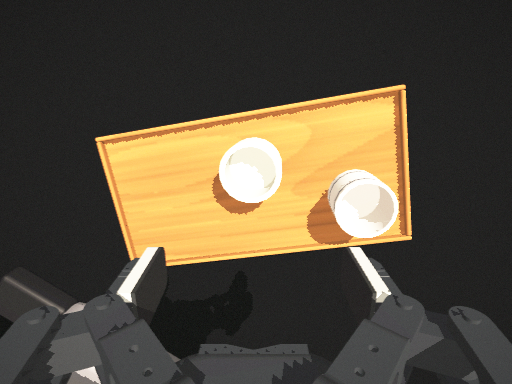

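```bash
python3 -m pendant '0.6 -0.4 -0.1 0;1.1 -0.85 -0.15 0;1.1 -0.85 -0.15 0;1.1 -0.85 -0.15 0;1.1 -0.85 -0.15 0;1.1 -0.85 -0.15 0;1.1 -0.85 -0.15 0;1.1 -0.85 -0.15 0'; python3 -m pendant '1.1 -0.85 -0.15 0;1.1 -0.85 -0.15 0;1.1 -0.85 -0.15 0;1.1 -0.85 -0.15 0;1.1 -0.85 -0.15 0;1.1 -0.85 -0.15 0;1.1 -0.85 -0.15 0;1.1 -0.85 -0.15 0';python3 -m pendant '1.1 -0.85 -0.1 0;1.1 -0.85 -0.1 0;1.1 -0.85 -0.1 0;1.1 -0.85 -0.1 0;1.1 -0.85 -0.1 0;1.1 -0.85 -0.1 0;1.1 -0.85 0 0;0.5 -0.4 0 0';python3 -c "
from h import *
tl();go([.6761,.1085],.2,np.degrees(yaw))"
```

```text
clock: 77.88
tcp_pos: [0.6047, -0.1614, 0.1841]
orientation: [-2.939, -1.031, 0.172]
contact_force: [0.3, 0.6, 0.1]
grip_width: 0.0855
clock: 78.55
tcp_pos: [0.6349, -0.0397, 0.1925]
orientation: [-2.938, -1.034, 0.171]
contact_force: [-0.2, -0.0, 0.2]
grip_width: 0.0857
clock: 79.22
tcp_pos: [0.6622, 0.0749, 0.1945]
orientation: [-2.936, -1.037, 0.17]
contact_force: [-0.6, 0.2, 0.1]
grip_width: 0.0852
   zaxis [-0.1106 -0.0141] q [-0.142  0.559 -0.089  1.512  0.04   1.184  0.442]
t 79.22 tcp [0.6622 0.0749 0.1945] yaw 39.1 grip 0.0852 F [-0.6  0.2  0.1]
target [0.6761 0.1085] 0.2 tool shift cm now [ 3.13 -1.78 -0.75]
turn 0.2
shift after turn [ 3.12 -1.79 -0.75]
```

```bash
python3 -m pendant '0.8 -0.4 0.3 0;0.7 -0.4 0.6 0;0.7 -0.4 0.8 0;0.5 -0.3 0.8 0;0.2 -0.1 0.8 0;0 0 0.4 0;0 0 0 0;0 0 0 0';python3 -m pendant '0 0 0 0;0 0 0 0'; python3 -c "
from h import *
tl();o=r.get_obs();d=snap('wrist','w30');go([.6761,.1085],.058,np.degrees(yaw))"
```

```text
clock: 79.88
tcp_pos: [0.6705, 0.1084, 0.1492]
orientation: [-2.936, -1.037, 0.177]
contact_force: [-0.9, -0.7, 0.5]
grip_width: 0.0857
clock: 80.05
tcp_pos: [0.6704, 0.107, 0.1492]
orientation: [-2.937, -1.035, 0.177]
contact_force: [1.4, 0.3, 0.8]
grip_width: 0.0855
   zaxis [-0.1146 -0.0165] q [-0.183  0.623 -0.093  1.511  0.045  1.125  0.394]
t 80.10 tcp [0.6705 0.1069 0.1493] yaw 39.0 grip 0.0854 F [-0.9  0.  -0.5]
target [0.6761 0.1085] 0.058 tool shift cm now [1.44 0.76 9.01]
turn 0.2
shift after turn [1.44 0.75 9.01]
```

View pics/w30.png

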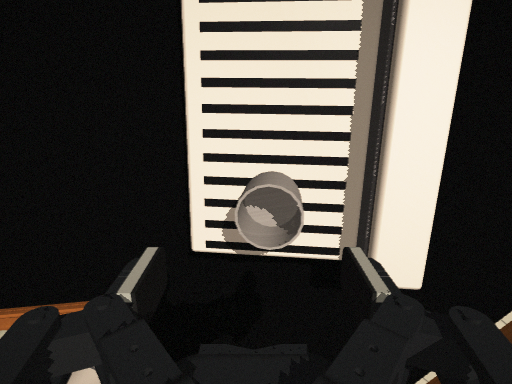

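```bash
python3 -c "
from h import *
o=r.get_obs();d=snap('wrist','w31');c=wcam(d,o)
p=plane(c,270,215,.091);print(p)"; python3 -m pendant '0.4 0.2 0.8 0;0.3 0.2 1 0;0.3 0.2 1 0;0.2 0.1 1 0;0.1 0.1 1 0;0 0 1 0;0 0 0.5 0;0 0 0 0' 0; python3 -c "
from h import *
tl();go([.6761,.1085],.058,np.degrees(yaw));"
```

```text
[0.67592741 0.10938481 0.091     ]
clock: 80.82
tcp_pos: [0.6792, 0.1074, 0.0774]
orientation: [-2.937, -1.034, 0.178]
contact_force: [-0.5, -0.6, -0.3]
grip_width: 0.0855
   zaxis [-0.1147 -0.0165] q [-0.183  0.713 -0.09   1.529  0.054  1.018  0.391]
t 80.82 tcp [0.6792 0.1074 0.0774] yaw 39.0 grip 0.0855 F [-0.5 -0.6 -0.3]
target [0.6761 0.1085] 0.058 tool shift cm now [ 0.02 -0.16  1.96]
turn 0.1
shift after turn [ 0.02 -0.16  1.96]
```

```bash
python3 -m pendant '0 -0.1 0.6 0;0 -0.1 0.6 0;0 0 0.4 0;0 0 0.2 0;0 0 0 0;0 0 0 0' 0; python3 -m pendant '0 0 0 0;0 0 0 0;0 0 0 0;0 0 0 0;0 0 0 0;0 0 0 0;0 0 0 0;0 0 0 0' 255 30;  python3 -c "
from h import *
tl();go([.6761,.1085],.058,np.degrees(yaw));"
```

```text
clock: 81.32
tcp_pos: [0.6754, 0.1091, 0.058]
orientation: [-2.937, -1.035, 0.177]
contact_force: [0.2, 1.3, 0.3]
grip_width: 0.0855
clock: 81.98
tcp_pos: [0.6766, 0.1091, 0.0599]
orientation: [-2.938, -1.034, 0.173]
contact_force: [-0.3, 0.3, -0.5]
grip_width: 0.0504
   zaxis [-0.1115 -0.0159] q [-0.186  0.729 -0.091  1.545  0.057  0.982  0.386]
t 81.98 tcp [0.6766 0.1091 0.0599] yaw 38.9 grip 0.0504 F [-0.3  0.3 -0.5]
target [0.6761 0.1085] 0.058 tool shift cm now [-0.06  0.02  0.19]
turn 0.1
shift after turn [-0.06  0.02  0.19]
```

```bash
python3 -m pendant '0 0 -0.5 0;0 0 -1 0;0 0 -1.2 0;0 0 -1.2 0;0 0 -1.2 0;0 0 -1.2 0;0 0 -1.2 0;0 0 -1.2 0'; python3 -m pendant '0 0 -1 0;0 0 -1 0;0 0 0 0;0 0 0 0';python3 -c "
from h import *
tl();go(tray(.02,-.1),.14,np.degrees(yaw))"
```

```text
clock: 82.65
tcp_pos: [0.6864, 0.1105, 0.154]
orientation: [-2.937, -1.034, 0.176]
contact_force: [1.0, 0.0, -0.8]
grip_width: 0.0502
clock: 82.98
tcp_pos: [0.6913, 0.1113, 0.1814]
orientation: [-2.939, -1.034, 0.164]
contact_force: [-0.2, -0.5, -0.4]
grip_width: 0.0504
   zaxis [-0.1063 -0.0146] q [-0.186  0.623 -0.089  1.432  0.042  1.195  0.398]
t 82.98 tcp [0.6913 0.1113 0.1814] yaw 38.9 grip 0.0504 F [-0.2 -0.5 -0.4]
target [ 0.5233 -0.3808] 0.14 tool shift cm now [-43.42  28.13   6.62]
turn 0.1
shift after turn [-43.37  28.21   6.62]
```

```bash
python3 -m pendant '-0.7 0.4 0 0;-1.35 0.88 0 0;-1.35 0.88 0 0;-1.35 0.88 0 0;-1.35 0.88 0 0;-1.35 0.88 0 0;-1.35 0.88 0 0;-1.35 0.88 0 0'; python3 -m pendant '-1.35 0.88 0.1 0;-1.35 0.88 0.1 0;-1.35 0.88 0.1 0;-1.35 0.88 0.1 0;-1.35 0.88 0.1 0;-1.35 0.88 0.1 0;-1.35 0.88 0.1 0;-1.35 0.88 0.1 0';python3 -m pendant '-1.35 0.88 0.1 0;-1.35 0.88 0.1 0;-1.35 0.88 0.1 0;-1.35 0.88 0.1 0;-1.35 0.88 0.1 0;-1.35 0.88 0.1 0;-1.35 0.88 0.1 0;-1.35 0.88 0.1 0';python3 -c "
from h import *
tl();go(tray(.02,-.1),.14,np.degrees(yaw))"
```

```text
clock: 83.65
tcp_pos: [0.647, -0.0145, 0.1838]
orientation: [-2.937, -1.035, 0.175]
contact_force: [-0.8, 1.1, -0.2]
grip_width: 0.0504
clock: 84.32
tcp_pos: [0.6002, -0.1535, 0.1835]
orientation: [-2.941, -1.029, 0.174]
contact_force: [0.8, -0.3, -1.7]
grip_width: 0.0503
clock: 84.98
tcp_pos: [0.551, -0.2903, 0.183]
orientation: [-2.943, -1.023, 0.172]
contact_force: [0.8, -0.2, -1.0]
grip_width: 0.0504
   zaxis [-0.1108 -0.0167] q [0.351 0.487 0.008 1.661 0.057 1.092 0.998]
t 84.98 tcp [ 0.551  -0.2903  0.183 ] yaw 38.5 grip 0.0504 F [ 0.8 -0.2 -1. ]
target [ 0.5233 -0.3808] 0.14 tool shift cm now [-7.35  5.63  4.74]
turn -0.3
shift after turn [-7.38  5.59  4.74]
```

```bash
python3 -m pendant '-1 0.8 0.3 0;-1 0.8 0.4 0;-1 0.7 0.5 0;-1 0.7 0.6 0;-0.9 0.7 0.6 0;-0.7 0.6 0.6 0;-0.5 0.4 0.6 0;0 0 0.3 0';python3 -m pendant '0 0 0 0;0 0 0 0'; python3 -c "
from h import *
tl();go(tray(.02,-.1),.02,np.degrees(yaw))"
```

```text
clock: 85.65
tcp_pos: [0.522, -0.3784, 0.1443]
orientation: [-2.947, -1.015, 0.174]
contact_force: [0.3, 0.3, -0.5]
grip_width: 0.0501
clock: 85.82
tcp_pos: [0.5215, -0.3776, 0.1424]
orientation: [-2.945, -1.015, 0.176]
contact_force: [0.3, -0.1, -1.0]
grip_width: 0.0503
   zaxis [-0.1133 -0.016 ] q [0.472 0.559 0.032 1.646 0.06  1.03  1.131]
t 85.82 tcp [ 0.5215 -0.3776  0.1424] yaw 38.2 grip 0.0503 F [ 0.3 -0.1 -1. ]
target [ 0.5233 -0.3808] 0.02 tool shift cm now [ 1.16  1.06 12.15]
turn -0.6
shift after turn [ 1.15  1.07 12.15]
```

```bash
python3 -m pendant '0.2 0.2 0.8 0;0.2 0.2 1 0;0.2 0.2 1 0;0.2 0.1 1 0;0.1 0.1 1 0;0.1 0.1 1 0;0 0 1 0;0 0 1 0';python3 -m pendant '0 0 0.8 0;0 0 0.6 0;0 0 0.4 0;0 0 0 0;0 0 0 0'; python3 -c "
from h import *
tl();go(tray(.02,-.1),.02,np.degrees(yaw))"
```

```text
clock: 86.48
tcp_pos: [0.5307, -0.3762, 0.0571]
orientation: [-2.943, -1.024, 0.169]
contact_force: [0.1, 0.8, -1.4]
grip_width: 0.0501
clock: 86.9
tcp_pos: [0.5259, -0.3759, 0.0336]
orientation: [-2.939, -1.022, 0.175]
contact_force: [-0.2, 0.2, -0.6]
grip_width: 0.0503
   zaxis [-0.1141 -0.0135] q [0.473 0.698 0.026 1.691 0.066 0.849 1.117]
t 86.90 tcp [ 0.5259 -0.3759  0.0336] yaw 38.5 grip 0.0503 F [-0.2  0.2 -0.6]
target [ 0.5233 -0.3808] 0.02 tool shift cm now [-0.37  0.3   1.38]
turn -0.3
shift after turn [-0.37  0.3   1.38]
```

```bash
python3 -m pendant '-0.1 0.1 0.4 0;-0.1 0.1 0.4 0;0 0 0.3 0;0 0 0 0;0 0 0 0';python3 -m pendant '0 0 0.2 0;0 0 0.2 0;0 0 0 0';python3 -m pendant '0 0 0.15 0;0 0 0.1 0;0 0 0 0'; python3 -m pendant '0 0 0.15 0;0 0 0.1 0;0 0 0 0';python3 -c "
from h import *
tl();go(tray(.02,-.1),.02,np.degrees(yaw))"
```

```text
clock: 87.32
tcp_pos: [0.5254, -0.3803, 0.0235]
orientation: [-2.942, -1.022, 0.172]
contact_force: [-0.1, 0.5, -1.1]
grip_width: 0.0504
clock: 87.57
tcp_pos: [0.5254, -0.3806, 0.0197]
orientation: [-2.943, -1.023, 0.17]
contact_force: [0.2, -0.2, -0.7]
grip_width: 0.0504
clock: 87.82
tcp_pos: [0.5257, -0.3807, 0.02]
orientation: [-2.944, -1.023, 0.17]
contact_force: [-0.0, 0.4, -1.4]
grip_width: 0.0501
clock: 88.07
tcp_pos: [0.5261, -0.381, 0.0198]
orientation: [-2.945, -1.023, 0.168]
contact_force: [-0.8, -0.8, -0.6]
grip_width: 0.0503
   zaxis [-0.1081 -0.0169] q [0.479 0.717 0.027 1.692 0.067 0.821 1.12 ]
t 88.07 tcp [ 0.5261 -0.381   0.0198] yaw 38.5 grip 0.0503 F [-0.8 -0.8 -0.6]
target [ 0.5233 -0.3808] 0.02 tool shift cm now [-0.21 -0.19  0.01]
turn -0.4
shift after turn [-0.2  -0.19  0.01]
```

```bash
python3 -m pendant '0 0 0 0;0 0 0 0;0 0 0 0;0 0 0 0;0 0 0 0;0 0 0 0' 0; python3 -m pendant '0 0 -0.5 0;0 0 -1 0;0 0 -1.2 0;0 0 -1.2 0;0 0 -1.2 0;0 0 -1.2 0;0 0 -1.2 0;0 0 -1.2 0'; python3 -m pendant '0 0 -1.2 0;0 0 -1.2 0;0 0 -1.2 0;0 0 -1 0;0 0 -1 0;0 0 0 0;0 0 0 0';python3 -c "
from h import *
tl();o=r.get_obs();d=snap('wrist','w32');snap('side','d32');snap('scene','s32')
a=cv2.imread('pics/d32.png');cv2.imwrite('pics/z32.png',cv2.resize(a[110:310,180:380],None,fx=2.9,fy=2.9,interpolation=2))"
```

```text
clock: 88.57
tcp_pos: [0.5262, -0.3811, 0.0189]
orientation: [-2.945, -1.024, 0.168]
contact_force: [-0.2, 0.7, -0.5]
grip_width: 0.0854
clock: 89.23
tcp_pos: [0.5359, -0.3792, 0.1134]
orientation: [-2.944, -1.023, 0.17]
contact_force: [-0.8, 0.1, -0.1]
grip_width: 0.0854
clock: 89.82
tcp_pos: [0.5447, -0.3789, 0.1804]
orientation: [-2.949, -1.025, 0.162]
contact_force: [0.1, -0.4, -0.2]
grip_width: 0.0857
   zaxis [-0.1027 -0.0197] q [0.46  0.545 0.031 1.572 0.055 1.107 1.13 ]
```

View pics/w32.png

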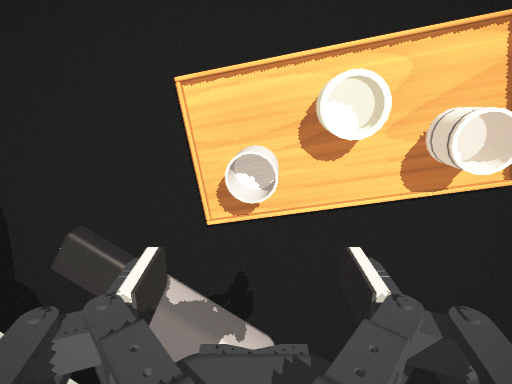

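View pics/z32.png

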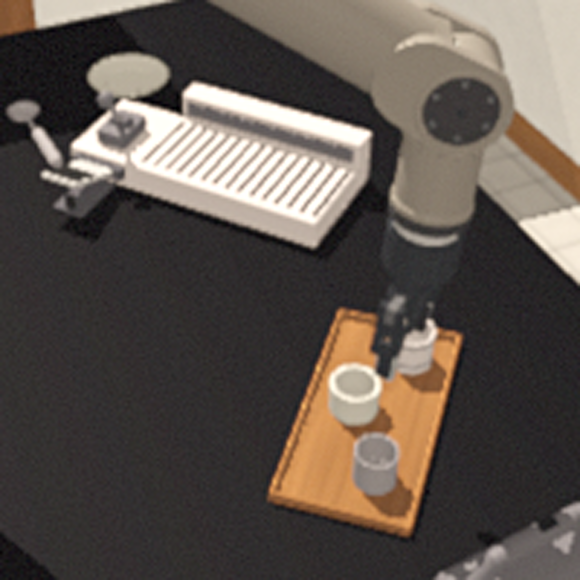

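View pics/s32.png

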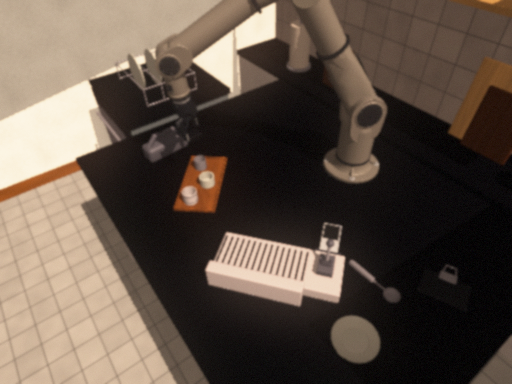

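```bash
python3 -c "
from h import *
o=r.get_obs();d=snap('wrist','w33');c=wcam(d,o)
for n,u,v,z in [('tum',251,180,.051),('ram',354,104,.045),('beak',482,141,.055)]:
  q=plane(c,u,v,z)[:2]-TO; print(n,q@TX,q@TY)
a=snap('side','d33')['color'];b=snap('scene','s33')['color']
w=cv2.imread('pics/side0.png')[:,:,::-1]
f=lambda im:np.argwhere((im[285:345,325:400].astype(int).sum(2)>330)).mean(0)
print('handvac',f(a),f(w))
s=cv2.imread('pics/s33.png');cv2.imwrite('pics/z33.png',cv2.resize(s[215:310,200:350],None,fx=5,fy=5,interpolation=2))"
```

```text
tum 0.025548453218173735 -0.09800074992365913
ram -0.02517736079912495 0.002577671449217461
beak 0.02332797696850421 0.09939281112854557
handvac [21.61885246 30.25      ] [19.04545455 31.73989899]
```

View pics/z33.png

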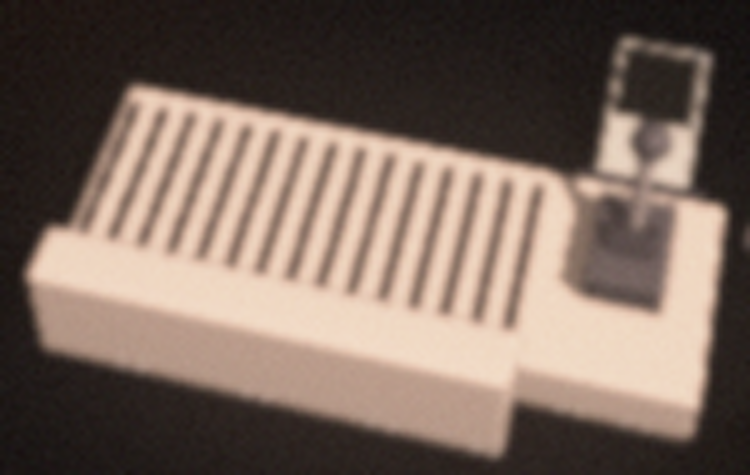

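Every piece stands in the tray, the switch is off as at the start, the pedal is up, and the gripper is clear. I'm handing in.

```bash
python3 -c "
from h import *
print(r.hand_in())"
```

```text
the job is handed in; nothing more can be done
None
```

The job is done and handed in at about 90 s of the 210 s allowed; no verdict was reported. Three pieces were there: beaker, ramekin and tumbler. The filter was absent.

- **Drying:** I stood the three on the deck and let go, then pushed the switch onto its on stop. I held the pedal on its stop for about 6 s at about 23 N. I let the pedal come up and pushed the switch back onto its off stop, with the pieces still on the deck in the camera pictures.
- **Storing:** I then moved each piece to the tray and released it on the floor.

**Last checks:**
- **Pieces:** All three looked upright in the pictures. In the tray frame they measured (x, y):

| Piece | x (mm) | y (mm) |
|---|---|---|
| Tumbler | 26 | -98 |
| Ramekin | -25 | 3 |
| Beaker | 23 | 99 |

- **Switch and pedal:** The lever was back where it started and the pedal up in the last picture.
- **Bystanders:** The saucer and spoon looked unmoved. My rough brightness check on the hand vacuum came out about 3 px (roughly 1 cm) off the start picture. I put that down to the arm's shadow, since nothing touched it.

**Things that disagreed or went wrong:**
- **Cameras:** The side camera read 4 to 15 mm off the scene and wrist cameras. For the pieces I went by the wrist camera, which also gave the final tray position.
- **Tool tilt:** Fast moves built up a tool tilt of up to about 0.15 rad, so I slowed down. Pressing on the pedal and switch stops brought it back in part.
- **First pedal press:** It sagged back about 3 mm, so I pressed it down again and counted the hold from there.

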